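# Lock the stop collar on the test-stand shaft

## Robot

A 6-joint arm with a two-finger parallel gripper is mounted at the origin on the work surface. World frame = base frame: x ahead of the robot, y to its left, z up, the work surface at z = 0. Lengths are in m, angles in rad, forces in N, time in s.
With the tool pointing down it reaches from about 0.25 to 0.775 m from the base axis. Payload 4 kg.
Tool frame: the origin (TCP) lies at the very end of the fingers, on their centre line; the grasp point (between the pads) lies 19 mm behind it; z points along the fingers, x is the direction in which the jaws open and shut, and the axes are right-handed (so a half turn about z gives the same grasp; the last joint's range is limited). The gripper opens to 94 mm and grips with 3 to 60 N. Pads are 16 mm wide; open, the fingers measure 119 mm over their backs; the gripper's body (75 mm by 177 mm) begins 78 mm behind the grasp point.
Start: joints at [-1.259, 0.087, 1.371, -0, 1.684, -0.103], TCP at [0.222, -0.503, 0.206] pointing down, gripper open.
Joint ranges: [-3.1, 3.1], [-0.76, 2.03], [0.27, 2.55], [-1.08, 4.22], [0.17, 2.65], [-2.57, 2.57]. Speed limits (rad/s): [2.79, 2.79, 3.14, 3.14, 3.14, 3.14].

## Interface

Orientations are given as [roll, pitch, yaw] about the fixed x, y, z axes, in that order (R = Rz(yaw) Ry(pitch) Rx(roll)).
In Python, from bench import robot, cams, ticket gives the robot as it stands.
- The arm moves only by the tool jog_arm, never from a script. Its argument "series" is a list of rows, each an object of numbers: "x", "y", "z": the shift along the tool's x, y, z in m; "rx", "ry", "rz": the turn, a rotation vector about the tool's x, y, z in degrees. A call has 1 to 12 rows; each row shifts and turns the pose as measured when the row begins, along the tool's axes as they then stand; what a row does not reach is not made up. A row lasts 1/12 s, in which the tool goes at most 41.7 mm and 7.16 degrees, less where a joint would pass 70% of its speed; a pose out of reach is approached as far as the arm can. A call with a gripper value outside its range is refused whole. "claw" is the opening, from 0 (shut) to 1 (fully open), set as the call begins (left out, the last holds). The fingers move at their own pace and stop on an object; the grip force is fixed at half the most. Time passes only in rows, so rows that do not move let the fingers close. It gives the time, the measured TCP pose, the force and the opening at its end, in the units of the state.
- robot.get_obs(): the state, without advancing time (a new reading comes with each control period).
- cams.snapshot(name): name is "side" or "top"; returns a dict with "img" (420x560x3 uint8, red, green, blue), "mtx" (3x3 intrinsics, pixels), "origin" and "attitude" of the camera in the world. Camera axes: x right, y down, z forward; pixel columns grow to the right and rows downward; lengths in m; the calibration is good to about 2 mm. A picture is of the moment at which its call begins. There is no depth.
- ticket.close_job(): hands the job in, once; it reports no verdict.
Trained networks look in a picture, given as the dict that the camera call returned (one of the last four; its "shot" number tells which), for a name from the list of things; names that differ only in an ending like _2 or _b are one class to them, and where a whole thing is asked for, a point or a joint stands for the part that bears it (a point fixed in the world has none). Each returns a list of dicts, best first, with "p" (0 to 1); they miss things now and then, are a little off and sometimes report something else, mostly with a low value. They report only what shows in the picture. A call takes as long as a camera call.
- cams.look_for(thing, picture): "bbox" ([left, top, width, height] in pixels, round what is visible of it).
The state is a dict: "time": time; "joint_positions": joint angles; "qvel": joint speeds; "joint_torque": joint torques, N m; "tool_pos": TCP position; "ee_rot": TCP orientation; "wrist_force": force on the tool from outside, world axes, zero at the start; "wrist_torque": the same for the moment, N m; "width": finger opening in m.
Only numpy, scipy, OpenCV 4.12 (cv2) and the standard library are available. Lean on these libraries where they do the work, as an engineer would, in place of code of your own. Each camera call takes 0.05 s, during which the arm holds its last target.

## Task

On the test stand, turn the loose steel collar round its shaft until its T-handled set screw points squarely at the flat of the shaft (its axis square to the flat). Then tighten the set screw clockwise: run it in until it just touches the flat, and add one eighth of a turn (45 degrees) more. Do not turn the shaft or run the screw in onto the round of the shaft, leave the loose parts round the stand where they are, and let go of everything at the end.

Things in the scene. Friction and masses are not known exactly. Their poses are not given: they have to be found in the camera images.
- collar_centre (a point): Centre of the loose bright steel stop collar (72 mm diameter, 44 mm long), the only one on the shaft, mid-way between the stand's two bearing blocks; on the shaft's axis, 110 mm above the table. Own x: along the level shaft, away from the pulley end. Own z: outwards along the set screw, to its T handle; turns with the collar.
- stand: Grey test stand bolted to the table, base 270 x 130 x 14 mm; origin under its centre, below the collar; x along the shaft, z up. Two bearing blocks begin 77 mm from the middle on either side along the shaft and reach 148 mm above the table, 45 mm to each side. A pulley 100 mm across sits on the shaft's end nearer the robot, the plain end points away from it.
- collar (a joint): Angle of the collar round the shaft (rad): 0 with the set screw straight up, positive as the screw leans left (to the stand's y). Range -1.3 to 1.3; starts at 0.75 to 1.05. A drag of about 0.5 N m holds it wherever it is left, even with the screw tight. It can be turned by pushing or swinging its T handle round the shaft.
- shaft (a joint): Angle of the shaft's flat (rad), counted like collar: 0 when the flat faces straight up. It starts between -0.35 and 0.3 and is held fast: it must not be turned.
- flat_mark (a point): Point on the middle of the flat, 12 mm from the shaft's axis, 50 mm from the collar's centre towards the plain end. The shaft is a 40 mm dark round bar with one bright flat 32 mm wide along its whole length, seen on both sides of the collar and as a D at the plain end. Own z: square out of the flat; own x: along the shaft.
- handle_centre (a point): Centre of the set screw's off-white plastic T handle, 70 mm out from the shaft's axis: a straight bar 64 mm long, 15 mm thick, 28 mm deep (56 to 84 mm out); below it a hub 26 mm wide (52 to 58 mm out) and a 14 mm stem. Own x: along the bar, at the start within 0.2 rad of the shaft's x; own z: outwards along the screw. Clockwise, seen from outside, tightens.
- screw_run (a joint): Free run of the set screw (rad): negative while the tip is clear of the shaft, 0 when it touches, growing as the screw is turned clockwise. It starts 0.3 to 0.65 rad short of touching and turns easily (0.03 N m). Range -1.2 to 0.
- screw_nip (a joint): Tightening after touch (rad): 0 at the start. The bar turns by the sum of screw_run and screw_nip: once screw_run is 0 the screw turns more stiffly (0.16 N m) and this grows, up to 1.6. An eighth of a turn is 0.785. Turning back takes screw_run negative again. The screw stays where it is left.
- end_bell: Bystander: open aluminium end bell, 110 mm across, 45 mm high, beside the stand to the right; origin under its centre.
- nose_housing: Bystander: dark cast nose housing, 96 mm across, 75 mm high, beyond the stand to the left; origin under its centre.
- spanner: Bystander: steel spanner 190 mm long lying flat to the left of the stand.

How it is judged:
On the way, in this order (a step that is already met when the one before it is completed fails the run):
1. the collar is turned so that its screw faces the flat (within 8 degrees), the screw still clear of the shaft (angle between the z axis of collar_centre and the z axis of flat_mark, either way round below 0.14 rad and value of joint screw_run below -0.08 rad), for 0.2 s.
2. the screw is run in until it touches the flat (angle between the z axis of collar_centre and the z axis of flat_mark, either way round below 0.14 rad and value of joint screw_run above -0.05 rad), for 0.1 s.
At the end, for the whole second after the job is handed in: The set screw's axis is within 0.14 rad (8 degrees) of square to the flat, the screw touches (screw_run above -0.06 rad) and is tightened by an eighth of a turn after touch, within 15 degrees (screw_nip 0.52 to 1.05 rad), and collar and screw are at rest (angle between the z axis of collar_centre and the z axis of flat_mark, either way round below 0.14 rad and value of joint screw_run above -0.06 rad and value of joint screw_nip between 0.52 and 1.05 rad and velocity of joint collar between -0.05 and 0.05 rad/s and velocity of joint screw_nip between -0.05 and 0.05 rad/s).
It fails at once if the screw is run in onto the round of the shaft (collar more than 0.25 rad off the flat) (value of joint screw_run above -0.03 rad and angle between the z axis of collar_centre and the z axis of flat_mark, either way round above 0.25 rad).
It fails at once if the shaft is turned (distance of flat_mark from where it was at the start of the episode above 0.004 m).
It fails at once if a bystander is pushed more than 30 mm (distance of any of end_bell, nose_housing, spanner from where it was at the start of the episode above 0.03 m).
It also fails if it takes over 42 s, if anything falls off the work surface, if the arm or the gripper's body presses on something with over 40 N, if the wrist force passes 120 N, or if a joint passes its speed limit or range.

## Working session

There is one attempt and no reset: what is moved stays moved. The work goes in short steps, Python scripts to look and compute and a tool call to move; the robot and the scene stay as the last step left them, time stands still between calls to the robot, and variables do not carry over. Pictures are saved under pics/ and viewed, and the job is handed in when it is done.

Besides the shell and the picture viewer there is one more tool, called after "Request:" as name(argument=value, ...) on one line, values as JSON. jog_arm: Moves the arm, as the interface text tells. Its arguments: {"type":"object","properties":{"series":{"type":"array","items":{"type":"object","properties":{"x":{"type":"number"},"y":{"type":"number"},"z":{"type":"number"},"rx":{"type":"number"},"ry":{"type":"number"},"rz":{"type":"number"}}}},"claw":{"type":"number"}},"required":["series"]}

```bash
mkdir -p pics; ls; python3 - <<'E'
from bench import robot,cams,ticket
import cv2
print(robot.get_obs())
for n in ("side","top"):
    s=cams.snapshot(n); cv2.imwrite(f"pics/{n}0.png",s["img"][:,:,::-1])
    print(n,s["mtx"],s["origin"],s["attitude"],s["shot"])
    for t in ("stand","collar_centre","handle_centre","flat_mark","end_bell","nose_housing","spanner"):
        print(t,cams.look_for(t,s)[:2])
E
```

```text
pics
{'time': 0.0, 'joint_positions': array([-1.25910352e+00,  8.79860646e-02,  1.37223102e+00, -6.80619972e-05,
        1.68359291e+00, -1.03091505e-01]), 'qvel': array([-1.83122238e-03, -1.38277228e-03,  6.23776573e-05, -1.11004019e-03,
        2.00468484e-03,  3.51497530e-04]), 'joint_torque': array([-7.14313646e-04, -3.40187931e+01, -3.02425754e+01,  7.18555553e-02,
        3.31306981e-02, -1.62989763e-04]), 'tool_pos': array([ 0.22145699, -0.50285262,  0.20429899]), 'ee_rot': array([-3.14143176e+00,  2.21252777e-03, -1.15601942e+00]), 'wrist_force': array([ 0.2070185 , -0.04443548, -0.06251855]), 'wrist_torque': array([-0.01076902, -0.00808617,  0.05908804]), 'width': 0.0941582759068779}
side [[450.17193711   0.         278.80746445]
 [  0.         450.17193711 211.52939827]
 [  0.           0.           1.        ]] [0.21512664 0.7994239  0.7897383 ] [-2.22887185  0.02290172 -2.69626516] 1
stand [{'bbox': [243.1, 199.8, 127.4, 105.9], 'p': 0.64}]
collar_centre [{'bbox': [271.6, 214.6, 45.9, 32.8], 'p': 0.81}]
handle_centre [{'bbox': [276.2, 225.3, 22.2, 13.7], 'p': 0.79}, {'bbo
[... 362 characters left out ...]
   275.24733845]
 [  0.         420.20235123 209.78174752]
 [  0.           0.           1.        ]] [0.41475589 0.05166691 1.01944725] [-2.95069177  0.02808652 -1.54712491] 2
stand [{'bbox': [243.7, 167.5, 77.4, 146.0], 'p': 0.71}, {'bbox': [348.2, 238.3, 49.6, 46.7], 'p': 0.52}]
collar_centre [{'bbox': [248.3, 216.4, 50.5, 39.7], 'p': 0.89}]
handle_centre [{'bbox': [248.3, 214.9, 20.9, 35.3], 'p': 0.78}]
flat_mark [{'bbox': [245.6, 169.6, 63.1, 146.2], 'p': 0.78}]
end_bell [{'bbox': [346.5, 235.9, 47.6, 51.7], 'p': 0.77}, {'bbox': [251.2, 218.0, 16.2, 26.9], 'p': 0.31}]
nose_housing [{'bbox': [188.9, 157.6, 35.7, 37.9], 'p': 0.83}]
spanner [{'bbox': [187.8, 218.0, 39.6, 74.2], 'p': 0.92}]
```

```bash
python3 - <<'E'
import cv2
a=cv2.imread("pics/side0.png")[190:330,170:380]; cv2.imwrite("pics/side0c.png",cv2.resize(a,None,fx=3.8,fy=3.8,interpolation=cv2.INTER_CUBIC))
a=cv2.imread("pics/top0.png")[150:330,180:400]; cv2.imwrite("pics/top0c.png",cv2.resize(a,None,fx=3.3,fy=3.3,interpolation=cv2.INTER_CUBIC))
E
```

```text
(no output)
```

View pics/side0c.png

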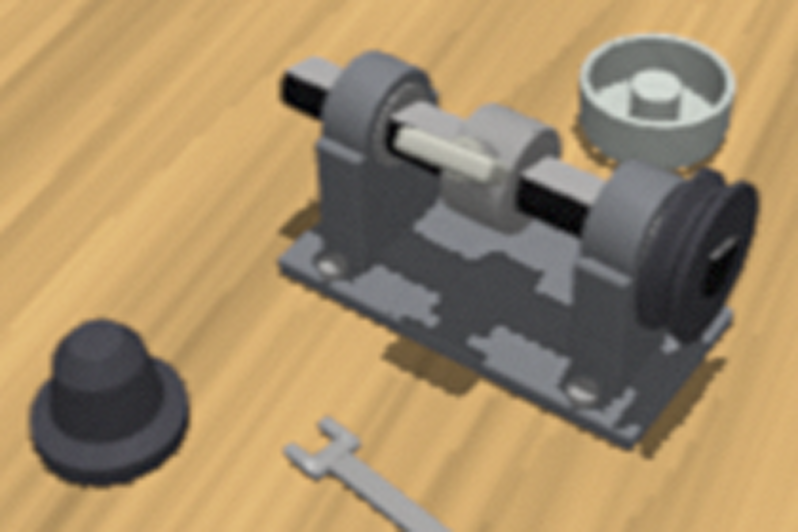

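View pics/top0c.png

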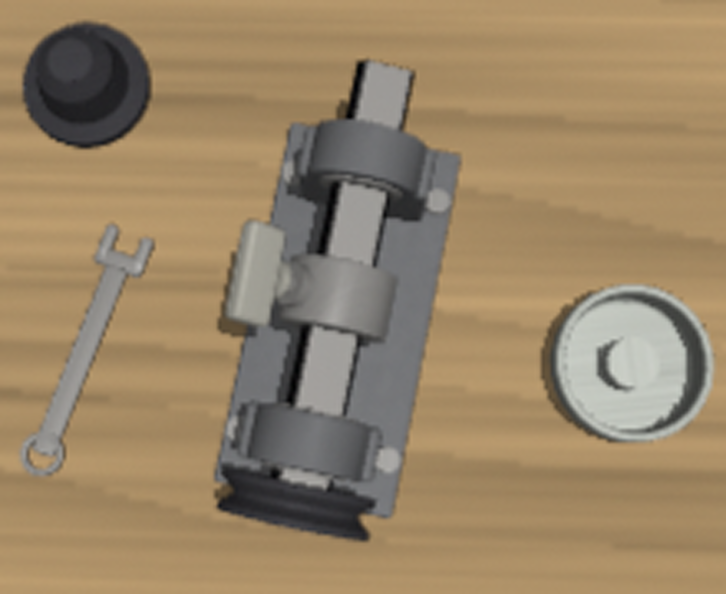

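```bash
cat > h.py <<'E'
import cv2,numpy as np
def crop(src,out,x0,y0,w,h,f):
    a=cv2.imread(src)[y0:y0+h,x0:x0+w]; a=cv2.resize(a,None,fx=f,fy=f,interpolation=cv2.INTER_CUBIC)
    for x in range(((x0+9)//10)*10,x0+w,10):
        X=int((x-x0+.5)*f); cv2.line(a,(X,0),(X,6),(0,0,255),1); cv2.putText(a,str(x),(X-9,18),0,.35,(0,0,255),1)
    for y in range(((y0+9)//10)*10,y0+h,10):
        Y=int((y-y0+.5)*f); cv2.line(a,(0,Y),(6,Y),(0,0,255),1); cv2.putText(a,str(y),(8,Y+4),0,.35,(0,0,255),1)
    cv2.imwrite(out,a)
E
python3 - <<'E'
from h import *
crop("pics/top0.png","pics/top0d.png",240,160,90,160//2,8)
crop("pics/top0.png","pics/top0e.png",240,235,90,75,8)
crop("pics/side0.png","pics/side0d.png",240,195,100,70,8)
crop("pics/side0.png","pics/side0e.png",240,235,140,75,5)
E
```

```text
(no output)
```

View pics/top0d.png

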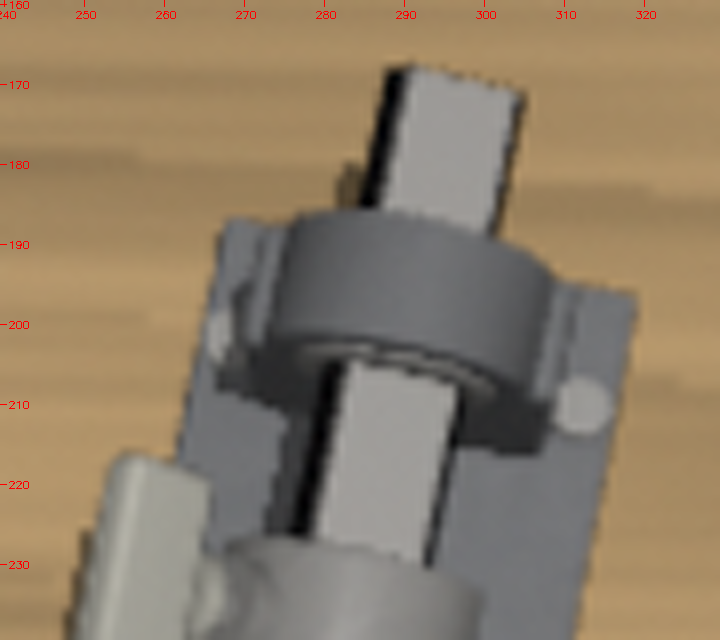

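View pics/top0e.png

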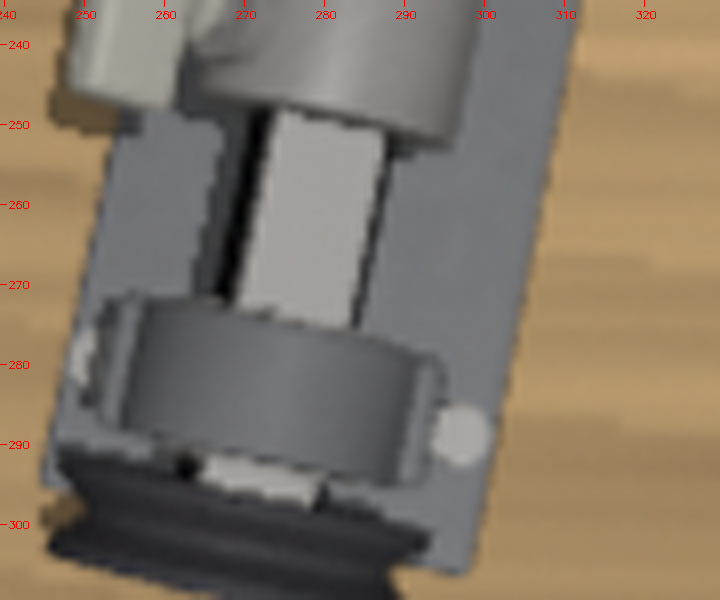

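View pics/side0d.png

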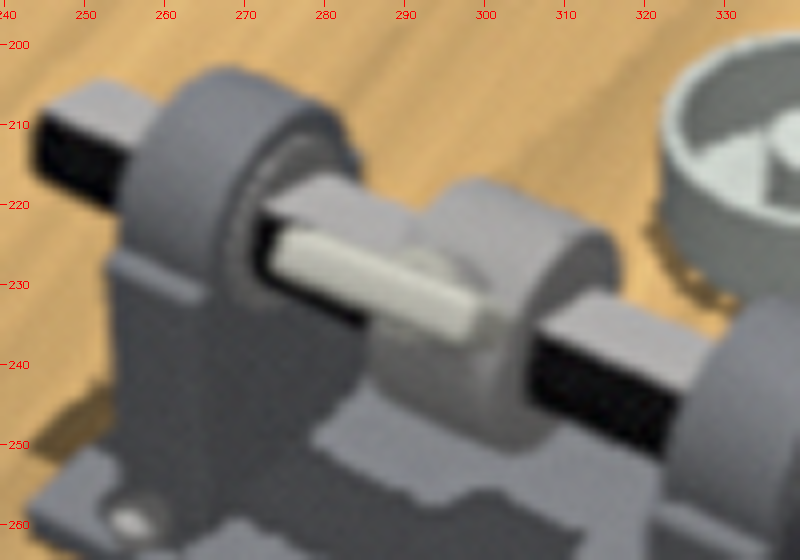

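View pics/side0e.png

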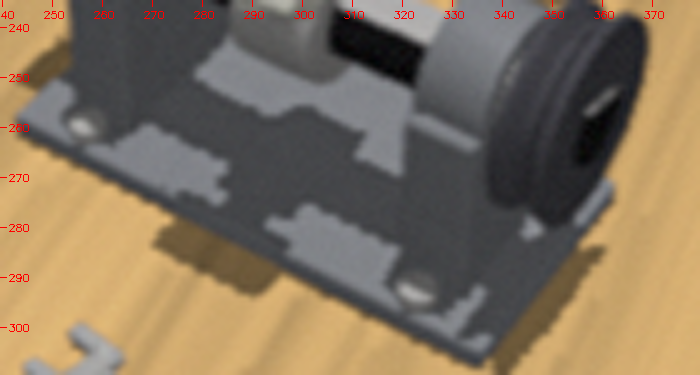

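```bash
cat > fit.py <<'E'
import numpy as np, cv2
from scipy.optimize import least_squares
from scipy.spatial.transform import Rotation as Ro
C={'side':(450.17193711,278.80746445,211.52939827,[0.21512664,0.7994239,0.7897383],[-2.22887185,0.02290172,-2.69626516]),
'top':(420.20235123,275.24733845,209.78174752,[0.41475589,0.05166691,1.01944725],[-2.95069177,0.02808652,-1.54712491])}
def proj(c,P,d=(0,0,0)):
    f,cx,cy,o,a=C[c]; q=(np.atleast_2d(P)-np.array(o)-d)@Ro.from_euler('xyz',a).as_matrix()
    return q[:,:2]/q[:,2:]*f+[cx,cy]
def Rstand(yaw): return Ro.from_euler('z',yaw).as_matrix()
def W(p,L): return np.atleast_2d(L)@Rstand(p[2]).T+[p[0],p[1],0]
def shaftpt(th,x,r): # r: (y,z) in frame turned th toward +y about x
    y,z=r; return [x,y*np.cos(th)+z*np.sin(th),.11-y*np.sin(th)+z*np.cos(th)]
def linedist(a,b,p):
    t=(b-a)/np.linalg.norm(b-a); return (p-a)@np.array([-t[1],t[0]])
def barpts(col,phi):
    out=[]
    for x in(-.032,.032):
        for y in(-.0075,.0075):
            for z in(.056,.084):
                X=x*np.cos(phi)-y*np.sin(phi);Y=x*np.sin(phi)+y*np.cos(phi)
                out.append(shaftpt(col,X,(Y,z)))
    return np.array(out)
E
cat > fit0.py <<'E'
from fit import *
base=[((.135,-.065),(319.1,196.4)),((-.135,-.065),(297.9,306.1)),((.135,.065),(268,186.8)),((-.135,.065),(244.8,295.1))]
fl={('top',1):[(282.6,204.8),(278.5,226.8),(273.9,248.3),(269.3,272.6)],('top',-1):[(297.3,207.6),(292.6,230.1),(287.9,250.8),(283.5,275.1)],
('side',1):[(245.8,208.5),(255.8,213.3),(307,235.1),(325.8,243.3)],('side',-1):[(259.5,207.6),(280.8,216.4),(291.4,221),(313.3,230.8),(328.9,237.6)]}
sil={'top':[(253,222),(251.8,227),(249.5,235.7),(248.5,243.2),(265.8,222),(264.5,230.8),(262.6,237),(260.8,245.8),(260.1,217.6),(253.9,246.8)],
'side':[(280.8,223.9),(289.5,227.2),(297,230.1),(277,229.2),(285.8,232.9),(293.3,235.7),(273.5,225.1),(300.1,233.9)]}
sbase=[((-.135,.065,.0),(334.5,307)),((.135,.065,.014),(243.5,257.5))]
def res(p,full=False):
    # sx sy yaw flat col phi + cam offsets
    r=[];d={'top':p[6:9],'side':p[9:12]};n=[]
    for (x,y),u in base: r+=list((proj('top',W(p,[x,y,.014]),d['top'])[0]-u))
    for l,u in sbase: r+=list((proj('side',W(p,l),d['side'])[0]-u)*.5)
    n.append(len(r))
    for (c,s),us in fl.items():
        ab=proj(c,W(p,[shaftpt(p[3],x,(s*.016,.012)) for x in(-.1,.15)]),d[c])
        r+=[linedist(ab[0],ab[1],np.array(u)) for u in us]
    n.append(len(r))
    for c,us in sil.items():
        h=cv2.convexHull(proj(c,W(p,barpts(p[4],p[5])),d[c]).astype(np.float32))
        r+=[cv2.pointPolygonTest(h,u,True) for u in us]
    if full: return np.array(r),n
    return np.array(r+list(np.array(p[6:])/.0015))
p0=[.45,.05,-.2,0,.9,0]+[0]*6
best=None
for yaw in(-.3,-.2,-.1):
  for ph in(-.1,.1):
    p0[2]=yaw;p0[5]=ph
    s=least_squares(res,p0,diff_step=1e-4,x_scale=[.01,.01,.1,.1,.1,.1]+[.001]*6,loss='soft_l1')
    print(s.cost,s.x.round(4))
    if best is None or s.cost<best.cost:best=s
r,n=res(best.x,True);print(n,r.round(1))
np.save('p.npy',best.x)
J=best.jac; print(np.sqrt(np.diag(np.linalg.inv(J.T@J)))[:6].round(4)*.5)
E
python3 fit0.py
```

```text
11.207076194359715 [ 5.238e-01  6.680e-02 -1.782e-01 -2.734e-01  8.305e-01 -3.700e-03
  2.000e-04  1.200e-03  1.100e-03 -6.000e-04 -1.000e-04  7.000e-04]
10.962112906702957 [ 5.235e-01  6.660e-02 -1.793e-01 -2.721e-01  8.296e-01  2.520e-02
 -2.000e-04  1.200e-03  3.000e-04  1.000e-04 -6.000e-04  8.000e-04]
11.132165795017041 [ 5.243e-01  6.580e-02 -1.783e-01 -2.740e-01  8.332e-01 -5.300e-03
  6.000e-04  3.000e-04  3.000e-04  5.000e-04 -8.000e-04  1.100e-03]
11.264626674218668 [ 5.233e-01  6.520e-02 -1.793e-01 -2.727e-01  8.310e-01  4.650e-02
 -4.000e-04 -2.000e-04  7.000e-04 -4.000e-04 -1.300e-03  1.300e-03]
11.487151472735396 [ 5.230e-01  6.580e-02 -1.785e-01 -2.710e-01  8.365e-01 -1.260e-02
 -9.000e-04  4.000e-04  1.400e-03 -5.000e-04 -6.000e-04  1.400e-03]
11.160348152351593 [ 5.245e-01  6.540e-02 -1.787e-01 -2.697e-01  8.313e-01  8.300e-03
  8.000e-04  0.000e+00  1.200e-03  2.000e-04 -1.000e-03  1.400e-03]
[12, 29] [ 0.3 -0.5  0.3  0.7 -0.6 -0.9 -0.9  0.2  0.5  1.2 -0.9 -0.  -0.4  0.
 -0.1  0.3  0.3  0.1 -0.5 -0.   0.  -0.4  0.2  0.2 -0.1  0.2  0.1 -0.2
 -0.4  1.5  1.3  0.8  1.3  1.   0.6  1.3  1.4  1.1  0.9  0.7  0.5  0.3
  0.4  0.3  0.6 -0.1  2.7]
[0.00075 0.0009  0.0033  0.02565 0.0091  0.0288 ]
```

Request:
jog_arm(series=[{"z":-0.04},{"z":-0.04},{"z":-0.04},{"z":-0.04},{"z":-0.03},{"x":-0.026,"y":-0.029},{"x":-0.026,"y":-0.029},{"x":-0.026,"y":-0.029},{"x":-0.026,"y":-0.029},{"x":-0.026,"y":-0.029},{"x":-0.026,"y":-0.029},{"x":-0.026,"y":-0.029}])

```text
invalid input
```

Request:
jog_arm(series=[{"x":-0.026,"y":-0.029},{"x":-0.026,"y":-0.029},{"x":-0.026,"y":-0.029},{"x":-0.026,"y":-0.029},{"x":-0.026,"y":-0.029},{"x":-0.026,"y":-0.029},{"x":-0.026,"y":-0.029},{"x":-0.026,"y":-0.029},{"x":-0.026,"y":-0.029},{"x":-0.026,"y":-0.029},{"x":-0.026,"y":-0.029},{"x":-0.026,"y":-0.029}])

```text
invalid input
```

```bash
cat > go.py <<'E'
import sys
from bench import robot,cams
from fit import *
p=np.load('p.npy')
def target(c,r,phi=0.0,dx=0.0):
    # tool pose with TCP at radius r along screw dir at collar angle c, bar angle phi (ccw seen from outside)
    S=Rstand(p[2]); n=S@[0,np.sin(c),np.cos(c)]; X=S@[1,0,0]; t=S@[0,np.cos(c),-np.sin(c)]
    # own frame of screw: x=X,y=t? (z=n): X x t = n -> right handed
    bx=np.cos(phi)*X+np.sin(phi)*t; by=-np.sin(phi)*X+np.cos(phi)*t
    R=np.c_[by,bx,-n]
    return np.array([p[0],p[1],.11])+n*r+X*dx,R
def now():
    o=robot.get_obs(); return o,np.array(o['tool_pos']),Ro.from_euler('xyz',o['ee_rot']).as_matrix()
def need(c,r,phi=0.0,dx=0.0):
    o,x,R=now(); T,RT=target(c,r,phi,dx)
    d=R.T@(T-x); w=Ro.from_matrix(R.T@RT).as_rotvec(degrees=True)
    print('t',round(o['time'],2),'q',o['joint_positions'].round(3),'w',round(o['width'],4))
    print('tool d mm',(d*1000).round(1),'rot deg',w.round(2),'dist',np.linalg.norm(d).round(4),np.linalg.norm(w).round(1))
    # pose in stand terms
    L=Rstand(p[2]).T@(x-[p[0],p[1],.11]); n=Rstand(p[2]).T@-R[:,2]; b=Rstand(p[2]).T@R[:,1]
    print('stand-frame tcp',L.round(4),'tool angle',np.arctan2(n[1],n[2]).round(4),'nx',n[0].round(3),'radius',np.hypot(L[1],L[2]).round(4),'pos ang',np.arctan2(L[1],L[2]).round(4))
    print('F',R.T@o['wrist_force'].round(2),'T tool',R.T@o['wrist_torque'].round(3))
if __name__=='__main__': need(*map(float,sys.argv[1:]))
E
python3 go.py 0.0 0.29; python3 go.py .83 .2
```

```text
t 0.8 q [-1.259  0.087  1.371  0.     1.684 -0.103] w 0.094
tool d mm [-399.9 -506.  -194.5] rot deg [ 1.0000e-02 -0.0000e+00 -1.4596e+02] dist 0.6736 146.0
stand-frame tcp [-0.1954 -0.6146  0.0955] tool angle 0.0002 nx -0.0 radius 0.622 pos ang -1.4166
F [-1.02578117 -0.37523436  0.06980094] T tool [-0.02702364  0.02415602 -0.02100499]
t 0.8 q [-1.259  0.087  1.371  0.     1.684 -0.103] w 0.094
tool d mm [-522.3 -588.6  -39.5] rot deg [ -59.58  -18.25 -135.26] dist 0.7879 148.9
stand-frame tcp [-0.1954 -0.6146  0.0955] tool angle 0.0002 nx -0.0 radius 0.622 pos ang -1.4166
F [-1.02578117 -0.37523436  0.06980094] T tool [-0.02702364  0.02415602 -0.02100499]
```

Request:
jog_arm(series=[{"x":0,"y":0,"z":-0.04,"rx":0,"ry":0,"rz":0},{"x":0,"y":0,"z":-0.04,"rx":0,"ry":0,"rz":0},{"x":0,"y":0,"z":-0.04,"rx":0,"ry":0,"rz":0},{"x":0,"y":0,"z":-0.04,"rx":0,"ry":0,"rz":0},{"x":0,"y":0,"z":-0.03,"rx":0,"ry":0,"rz":0}], claw=1)

```text
time: 1.22
tool_pos: [0.2199, -0.4977, 0.3844]
ee_rot: [-3.138, 0.037, -1.156]
wrist_force: [0.3, -1.1, 0.1]
width: 0.0941
```

Request:
jog_arm(series=[{"x":-0.026,"y":-0.029,"z":0,"rx":0,"ry":0,"rz":0},{"x":-0.026,"y":-0.029,"z":0,"rx":0,"ry":0,"rz":0},{"x":-0.026,"y":-0.029,"z":0,"rx":0,"ry":0,"rz":0},{"x":-0.026,"y":-0.029,"z":0,"rx":0,"ry":0,"rz":0},{"x":-0.026,"y":-0.029,"z":0,"rx":0,"ry":0,"rz":0},{"x":-0.026,"y":-0.029,"z":0,"rx":0,"ry":0,"rz":0},{"x":-0.026,"y":-0.029,"z":0,"rx":0,"ry":0,"rz":0},{"x":-0.026,"y":-0.029,"z":0,"rx":0,"ry":0,"rz":0},{"x":-0.026,"y":-0.029,"z":0,"rx":0,"ry":0,"rz":0},{"x":-0.026,"y":-0.029,"z":0,"rx":0,"ry":0,"rz":0},{"x":-0.026,"y":-0.029,"z":0,"rx":0,"ry":0,"rz":0},{"x":-0.026,"y":-0.029,"z":0,"rx":0,"ry":0,"rz":0}])

```text
time: 2.22
tool_pos: [0.4202, -0.0661, 0.4017]
ee_rot: [-3.134, 0.016, -1.174]
wrist_force: [1.6, -0.4, 0.4]
width: 0.0942
```

```bash
python3 go.py 0.0 0.29; python3 go.py .83 .2
```

```text
t 2.22 q [-0.304 -0.141  1.204  0.02   2.084  0.88 ] w 0.0942
tool d mm [ -82.3 -146.5    4.1] rot deg [  -1.35   -0.18 -146.99] dist 0.1681 147.0
stand-frame tcp [-0.078  -0.1489  0.2917] tool angle -0.0175 nx 0.003 radius 0.3276 pos ang -0.4719
F [ 0.91938833 -1.30639967 -0.38541536] T tool [0.0648662  0.04887776 0.03960228]
t 2.22 q [-0.304 -0.141  1.204  0.02   2.084  0.88 ] w 0.0942
tool d mm [-203.6 -225.8  161.7] rot deg [ -61.26  -17.95 -135.66] dist 0.3443 149.9
stand-frame tcp [-0.078  -0.1489  0.2917] tool angle -0.0175 nx 0.003 radius 0.3276 pos ang -0.4719
F [ 0.91938833 -1.30639967 -0.38541536] T tool [0.0648662  0.04887776 0.03960228]
```

Request:
jog_arm(series=[{"x":-0.026,"y":-0.029,"z":0,"rx":0,"ry":0,"rz":0},{"x":-0.026,"y":-0.029,"z":0,"rx":0,"ry":0,"rz":0},{"x":-0.026,"y":-0.029,"z":0,"rx":0,"ry":0,"rz":0},{"x":-0.026,"y":-0.029,"z":0,"rx":0,"ry":0,"rz":0},{"x":-0.026,"y":-0.029,"z":0,"rx":0,"ry":0,"rz":0},{"x":-0.026,"y":-0.029,"z":0,"rx":0,"ry":0,"rz":-7},{"x":0,"y":0,"z":0,"rx":0,"ry":0,"rz":-7},{"x":0,"y":0,"z":0,"rx":0,"ry":0,"rz":-7},{"x":0,"y":0,"z":0,"rx":0,"ry":0,"rz":-7},{"x":0,"y":0,"z":0,"rx":0,"ry":0,"rz":-7},{"x":0,"y":0,"z":0,"rx":0,"ry":0,"rz":-7},{"x":0,"y":0,"z":0,"rx":0,"ry":0,"rz":-7}])

```text
time: 3.22
tool_pos: [0.5248, 0.169, 0.4022]
ee_rot: [-3.125, 0.007, -0.295]
wrist_force: [-0.1, -0.3, 0.3]
width: 0.0939
```

Request:
jog_arm(series=[{"x":0,"y":0,"z":0,"rx":0,"ry":0,"rz":-7},{"x":0,"y":0,"z":0,"rx":0,"ry":0,"rz":-7},{"x":0,"y":0,"z":0,"rx":0,"ry":0,"rz":-7},{"x":0,"y":0,"z":0,"rx":0,"ry":0,"rz":-7},{"x":0,"y":0,"z":0,"rx":0,"ry":0,"rz":-7},{"x":0,"y":0,"z":0,"rx":0,"ry":0,"rz":-7},{"x":0,"y":0,"z":0,"rx":0,"ry":0,"rz":-7},{"x":0,"y":0,"z":0,"rx":0,"ry":0,"rz":-7},{"x":0,"y":0,"z":0,"rx":0,"ry":0,"rz":-7},{"x":0,"y":0,"z":0,"rx":0,"ry":0,"rz":-7},{"x":0,"y":0,"z":0,"rx":0,"ry":0,"rz":-7},{"x":0,"y":0,"z":0,"rx":0,"ry":0,"rz":-7}])

```text
time: 4.22
tool_pos: [0.5251, 0.1695, 0.4023]
ee_rot: [-3.134, -0.016, 1.205]
wrist_force: [0.0, -0.4, -0.4]
width: 0.0939
```

```bash
python3 go.py 0.0 0.29; python3 go.py .83 .2
```

```text
t 4.22 q [ 0.198  0.138  0.924  0.02   2.077 -0.997] w 0.0939
tool d mm [-96.7  35.4   0.5] rot deg [ -0.34  -0.96 -10.69] dist 0.1029 10.7
stand-frame tcp [-0.0168  0.1015  0.2923] tool angle -0.0172 nx 0.004 radius 0.3094 pos ang 0.3343
F [-0.38175382  0.1681736   0.3726683 ] T tool [-0.09772847  0.06533594  0.03494798]
t 4.22 q [ 0.198  0.138  0.924  0.02   2.077 -0.997] w 0.0939
tool d mm [ 45.8   9.2 158. ] rot deg [ -4.76 -48.37  -9.94] dist 0.1648 49.6
stand-frame tcp [-0.0168  0.1015  0.2923] tool angle -0.0172 nx 0.004 radius 0.3094 pos ang 0.3343
F [-0.38175382  0.1681736   0.3726683 ] T tool [-0.09772847  0.06533594  0.03494798]
```

Request:
jog_arm(series=[{"x":0,"y":0,"z":0,"rx":-0.6,"ry":-6,"rz":-1.25},{"x":0,"y":0,"z":0,"rx":-0.6,"ry":-6,"rz":-1.25},{"x":0,"y":0,"z":0,"rx":-0.6,"ry":-6,"rz":-1.25},{"x":0,"y":0,"z":0,"rx":-0.6,"ry":-6,"rz":-1.25},{"x":0,"y":0,"z":0,"rx":-0.6,"ry":-6,"rz":-1.25},{"x":0,"y":0,"z":0,"rx":-0.6,"ry":-6,"rz":-1.25},{"x":0,"y":0,"z":0,"rx":-0.6,"ry":-6,"rz":-1.25},{"x":0,"y":0,"z":0,"rx":-0.6,"ry":-6,"rz":-1.25},{"x":0,"y":0,"z":0,"rx":0,"ry":0,"rz":0}])

```text
time: 4.97
tool_pos: [0.5255, 0.1681, 0.4062]
ee_rot: [3.136, 0.86, 1.395]
wrist_force: [0.3, 0.1, -2.7]
width: 0.0939
```

```bash
python3 go.py .83 .2
```

```text
t 4.97 q [ 0.567  0.484  0.72  -0.921  2.358 -1.37 ] w 0.0939
tool d mm [153.1  15.9  69.4] rot deg [0.48 1.74 0.13] dist 0.1688 1.8
stand-frame tcp [-0.0161  0.1002  0.2962] tool angle 0.8603 nx -0.008 radius 0.3127 pos ang 0.3263
F [2.09635707 0.22234858 1.64327361] T tool [-0.0522279  0.4650622  0.1125451]
```

Request:
jog_arm(series=[{"x":0.03,"y":0.003,"z":0.013,"rx":0,"ry":0.3,"rz":0},{"x":0.03,"y":0.003,"z":0.013,"rx":0,"ry":0.3,"rz":0},{"x":0.03,"y":0.003,"z":0.013,"rx":0,"ry":0.3,"rz":0},{"x":0.03,"y":0.003,"z":0.013,"rx":0,"ry":0.3,"rz":0},{"x":0.03,"y":0.003,"z":0.013,"rx":0,"ry":0.3,"rz":0},{"x":0,"y":0,"z":0,"rx":0,"ry":0,"rz":0}])

```text
time: 5.47
tool_pos: [0.5526, 0.2191, 0.2482]
ee_rot: [3.121, 0.808, 1.377]
wrist_force: [-0.0, -0.1, -0.9]
width: 0.0936
```

```bash
python3 go.py .83 .13; python3 - <<'E'
from bench import cams; import cv2
for n in("side","top"): cv2.imwrite(f"pics/{n}1.png",cams.snapshot(n)["img"][:,:,::-1])
from h import crop
crop("pics/side1.png","pics/side1c.png",200,140,180,130,4)
crop("pics/top1.png","pics/top1c.png",200,140,180,130,4)
E
```

```text
t 5.47 q [ 0.593  0.581  0.864 -0.7    2.189 -1.064] w 0.0936
tool d mm [-4.6 -2.2 77.7] rot deg [ 0.59 -1.28 -0.58] dist 0.0779 1.5
stand-frame tcp [0.0014 0.1553 0.1382] tool angle 0.8078 nx -0.01 radius 0.2079 pos ang 0.8435
F [ 0.62691505 -0.03882929  0.71831038] T tool [-0.08794558  0.41180834  0.12225165]
```

View pics/side1c.png

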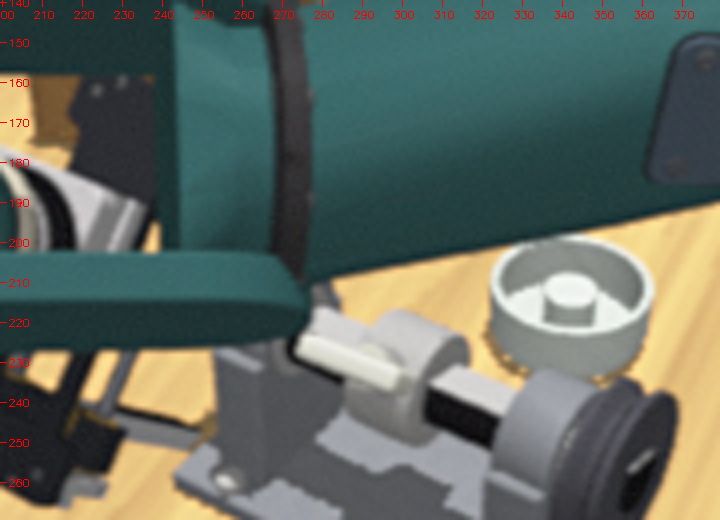

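View pics/top1c.png

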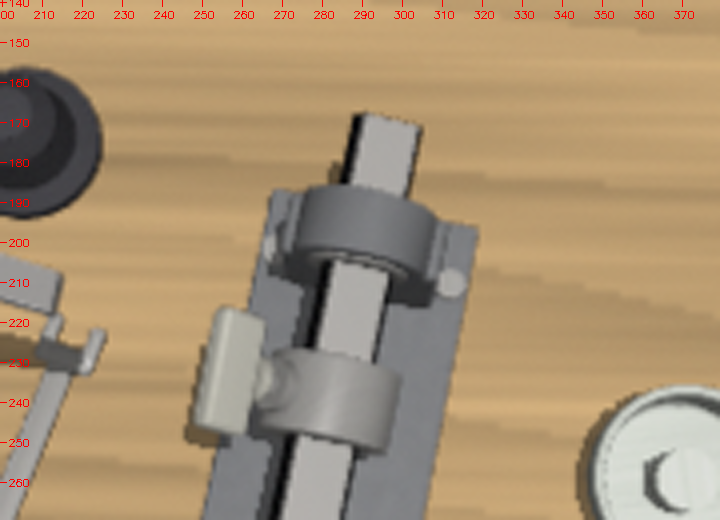

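```bash
python3 - <<'E'
from go import *
o,x,R=now()
for c in('top','side'): print(c,proj(c,[x, x+R[:,0]*.047, x-R[:,0]*.047, x-R[:,2]*.097]).round(1))
P=W(p,barpts(p[4],0.01))
for c in('top','side'):
    a=cv2.imread(f'pics/{c}0.png'); 
    x0,y0=(235,160) if c=='top' else (240,195)
    a=cv2.resize(a[y0:y0+90,x0:x0+100],None,fx=7,fy=7,interpolation=cv2.INTER_CUBIC)
    f=lambda q:np.int32((q-[x0,y0]+.5)*7)
    def ln(A,B,col):
        u=f(proj(c,np.array([A,B]))); cv2.line(a,tuple(map(int,u[0])),tuple(map(int,u[1])),col,1)
    for i in range(8):
        for j in (1,2,4):
            if not i&j: ln(P[i],P[i|j],(0,0,255))
    for s in(1,-1):
        e=W(p,[shaftpt(p[3],xx,(s*.016,.012)) for xx in(-.1,.15)]); ln(e[0],e[1],(0,255,0))
    cv2.imwrite(f'pics/{c}ov.png',a)
E
```

```text
top [[199.1 213.1]
 [186.6 212.6]
 [212.8 213.6]
 [151.4 198.8]]
side [[256.6 218.8]
 [246.6 241.3]
 [266.5 196.2]
 [230.  209.5]]
```

View pics/top1.png

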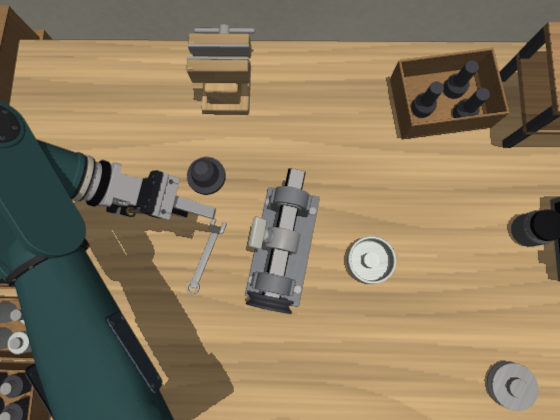

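View pics/topov.png

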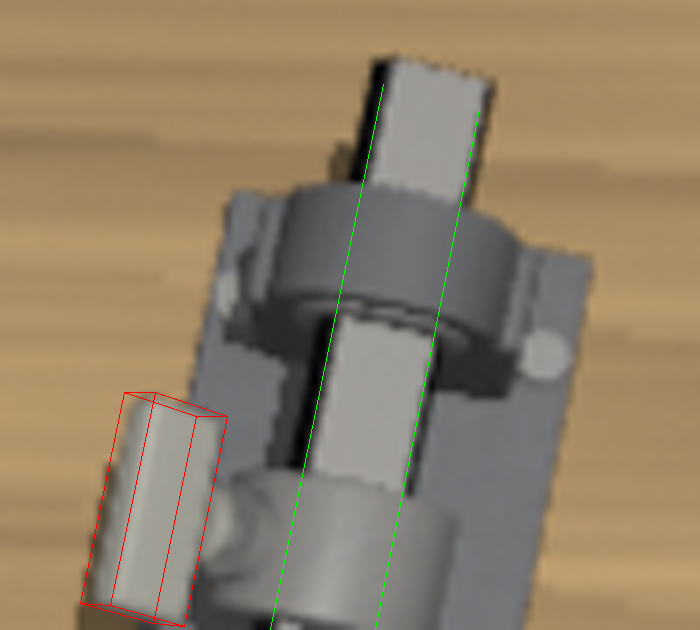

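View pics/sideov.png

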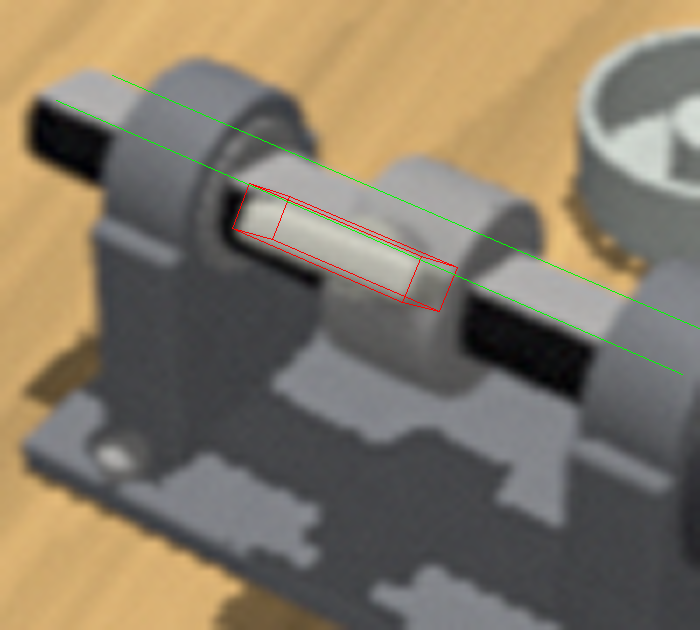

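```bash
python3 - <<'E'
import cv2,numpy as np
s=cv2.cvtColor(cv2.imread('pics/side0.png'),cv2.COLOR_BGR2GRAY).astype(int)
t=cv2.cvtColor(cv2.imread('pics/top0.png'),cv2.COLOR_BGR2GRAY).astype(int)
print('side cols')
for x in(247,250,254,310,314,318,322): print(x,'y200-249',s[200:250,x].tolist())
print('top rows')
for y in(172,178,183,212,217,222,255,260,265): print(y,'x262-309',t[y,262:310].tolist())
E
```

```text
side cols
247 y200-249 [167, 166, 172, 179, 181, 182, 182, 179, 169, 128, 62, 20, 4, 12, 14, 10, 4, 19, 76, 142, 170, 172, 171, 173, 175, 176, 177, 174, 173, 169, 169, 166, 168, 168, 169, 168, 168, 168, 168, 168, 167, 170, 172, 175, 176, 163, 129, 95, 82, 79]
250 y200-249 [173, 179, 180, 181, 183, 179, 176, 173, 175, 175, 156, 89, 27, 14, 17, 16, 14, 9, 9, 45, 112, 168, 180, 179, 173, 172, 170, 169, 172, 171, 171, 171, 169, 169, 168, 170, 170, 171, 172, 173, 176, 177, 171, 160, 131, 91, 80, 84, 82, 82]
254 y200-249 [181, 182, 184, 187, 189, 178, 174, 172, 173, 173, 176, 172, 129, 60, 19, 15, 25, 31, 41, 41, 52, 74, 122, 129, 124, 124, 127, 123, 105, 80, 72, 70, 71, 76, 74, 75, 76, 82, 87, 93, 91, 91, 87, 74, 68, 69, 75, 74, 72, 67]
310 y200-249 [176, 175, 174, 175, 175, 175, 175, 177, 174, 168, 162, 162, 160, 161, 160, 159, 159, 163, 163, 164, 163, 156, 157, 158, 149, 144, 120, 96, 85, 85, 85, 83, 91, 127, 162, 177, 168, 107, 43, 16, 15, 15, 14, 20, 9, 8, 18, 68, 115, 133]
314 y200-249 [176, 177, 177, 177, 176, 172, 164, 161, 158, 157, 156, 159, 160, 162, 165, 165, 166, 166, 169, 170
[... 2157 characters left out ...]
 62, 62, 55, 19, 9, 58, 125, 160, 160, 160, 160, 159, 159, 159, 159, 160, 159, 159, 159, 153, 117, 55, 105, 107, 109, 117, 117, 118, 118, 117, 118, 119, 120, 120, 118, 116, 116, 115, 116, 117, 114, 120, 151]
260 x262-309 [116, 117, 117, 108, 63, 62, 55, 18, 9, 58, 126, 161, 161, 161, 160, 160, 160, 160, 160, 159, 159, 159, 159, 153, 117, 58, 112, 117, 118, 118, 117, 117, 117, 116, 118, 117, 117, 118, 118, 117, 118, 118, 118, 117, 115, 122, 152, 152]
265 x262-309 [116, 115, 106, 62, 62, 54, 13, 11, 58, 125, 161, 161, 160, 161, 160, 160, 160, 160, 159, 160, 159, 159, 153, 118, 58, 113, 119, 117, 117, 118, 117, 117, 117, 118, 121, 121, 120, 118, 118, 118, 118, 117, 118, 114, 113, 148, 155, 156]
```

```bash
python3 - <<'E'
s=open('fit0.py').read()
i=s.index("fl={");j=s.index("sil={")
s=s[:i]+"""fl={('top',1):[(289.9,172),(288.6,178),(287.4,183),(281.4,212),(280.4,217),(279.35,222),(272.4,255),(271.4,260),(270.4,265)],
('top',-1):[(304.2,172),(302.8,178),(301.8,183),(296.05,212),(295.1,217),(294.1,222),(287.5,255),(286.5,260),(285.5,265)],
('side',1):[(247,209.7),(250,211.1),(254,212.65),(310,237.35),(314,239.1),(318,240.8),(322,242.65)]}
"""+s[j:]
open('fit0.py','w').write(s)
E
python3 fit0.py
cat > ov.py <<'E'
from fit import *
import sys
def ov(pre,out,p,col,phi):
  P=W(p,barpts(col,phi))
  for c in('top','side'):
    d=p[6:9] if c=='top' else p[9:12]
    a=cv2.imread(f'pics/{c}{pre}.png'); 
    x0,y0=(235,160) if c=='top' else (240,190)
    a=cv2.resize(a[y0:y0+85,x0:x0+95],None,fx=7,fy=7,interpolation=cv2.INTER_CUBIC)
    f=lambda q:np.int32((q-[x0,y0]+.5)*7)
    def ln(A,B,col):
        u=f(proj(c,np.array([A,B]),d)); cv2.line(a,tuple(map(int,u[0])),tuple(map(int,u[1])),col,1)
    for i in range(8):
        for j in (1,2,4):
            if not i&j: ln(P[i],P[i|j],(0,0,255))
    for s in(1,-1):
        e=W(p,[shaftpt(p[3],xx,(s*.016,.012)) for xx in(-.1,.19)]); ln(e[0],e[1],(0,255,0))
    cv2.imwrite(f'pics/{c}{out}.png',a)
if __name__=='__main__':
  p=np.load('p.npy'); ov('0','ov2',p,p[4],p[5])
E
python3 ov.py
```

```text
10.746936933835752 [ 5.235e-01  6.560e-02 -1.805e-01 -1.796e-01  8.409e-01  3.470e-02
  1.000e-04  9.000e-04  1.100e-03 -3.000e-04 -1.100e-03  3.000e-04]
11.080359106549645 [ 5.233e-01  6.420e-02 -1.808e-01 -1.543e-01  8.500e-01  4.520e-02
 -2.000e-04 -3.000e-04  9.000e-04 -5.000e-04 -1.300e-03  8.000e-04]
12.264749565864753 [ 5.231e-01  6.320e-02 -1.809e-01 -5.210e-02  8.812e-01 -2.870e-02
 -4.000e-04 -2.000e-04  4.000e-04 -4.000e-04 -1.000e-04  1.000e-04]
12.21280553920307 [ 5.232e-01  6.320e-02 -1.817e-01 -3.140e-02  8.786e-01  5.000e-02
 -2.000e-04  0.000e+00  1.000e-04 -3.000e-04 -0.000e+00 -0.000e+00]
10.621182386278116 [ 5.236e-01  6.610e-02 -1.805e-01 -1.979e-01  8.352e-01  2.850e-02
  1.000e-04  1.200e-03  1.000e-03 -2.000e-04 -6.000e-04  9.000e-04]
10.799328124052076 [ 5.240e-01  6.490e-02 -1.806e-01 -1.797e-01  8.413e-01  2.150e-02
  5.000e-04  2.000e-04  5.000e-04  5.000e-04 -1.300e-03  8.000e-04]
[12, 37] [ 0.5 -0.3  0.4  0.7 -0.3 -0.8 -0.7  0.2  0.4  1.1 -0.9 -0.1  0.3  0.2
  0.1  0.1  0.1  0.1  0.   0.1  0.1  0.  -0.2 -0.2 -0.1 -0.  -0.   0.
  0.   0.  -0.1 -0.2 -0.  -0.1 -0.1 -0.  -0.1  1.3  1.1  0.6  1.1  1.2
  0.8  1.5  1.5  1.   0.9  0.6  0.4  0.3  0.5  0.4  0.7  0.1  2.7]
[0.00075 0.00105 0.00245 0.04295 0.0142  0.0285 ]
```

View pics/topov2.png

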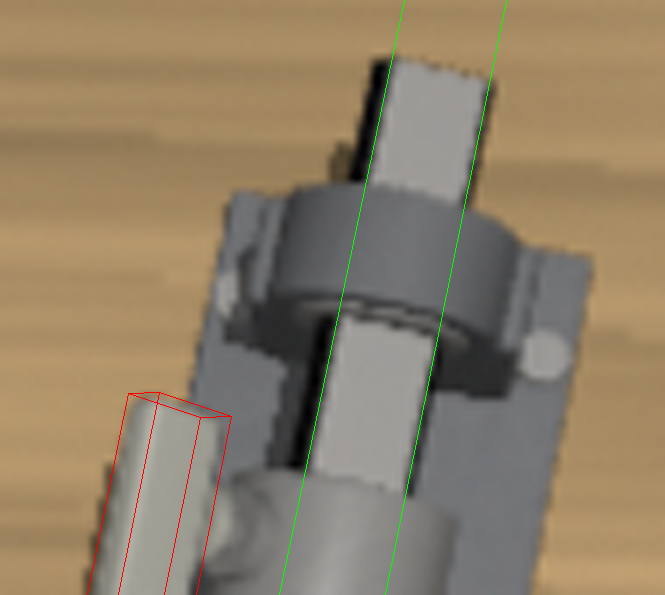

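View pics/sideov2.png

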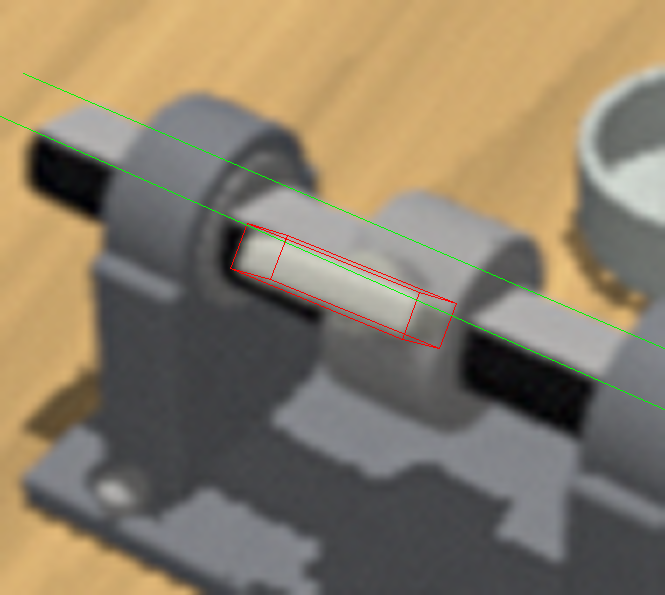

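```bash
cat > fit1.py <<'E'
from fit import *
import sys
G={c:cv2.GaussianBlur(cv2.cvtColor(cv2.imread(f'pics/{c}0.png'),cv2.COLOR_BGR2GRAY),(0,0),.6).astype(float) for c in('top','side')}
from scipy.ndimage import map_coordinates
fl={('top',1):[(289.9,172),(288.6,178),(287.4,183),(281.4,212),(280.4,217),(279.35,222),(272.4,255),(271.4,260),(270.4,265)],
('top',-1):[(304.2,172),(302.8,178),(301.8,183),(296.05,212),(295.1,217),(294.1,222),(287.5,255),(286.5,260),(285.5,265)],
('side',1):[(247,209.7),(250,211.1),(254,212.65),(310,237.35),(314,239.1),(318,240.8),(322,242.65)]}
sl={('top',1):[(287.3,172),(285.6,178),(278.6,212),(277.6,217),(276.5,222),(269.5,255),(268.5,260),(267.5,265)],
('side',1):[(247,218.3),(250,219.7),(310,247.3),(314,248.9)]}
def silh(p,c,s,d):
    o=np.array(C[c][3])+d; a=np.array([p[0],p[1],.11]); S=Rstand(p[2]); X=S[:,0]
    w=o-a; w=w-X*(w@X); D=np.linalg.norm(w); u=w/D; v=np.cross(u,X)
    if v@S[:,1]*s<0: v=-v
    al=np.arccos(.02/D); e=.02*(u*np.cos(al)+v*np.sin(al))
    return proj(c,np.array([a+e-.1*X,a+e+.15*X]),d)
# numeric edges of base & bar: seeds from eye picks -> max gradient along normal
def snap(c,u,n,w=2.5):
    t=np.linspace(-w,w,41); n=np.array(n)/np.linalg.norm(n)
    q=np.array(u)[None]+t[:,None]*n; v=map_coordinates(G[c],[q[:,1],q[:,0]],order=1); g=np.abs(np.gradient(v))
    k=np.argmax(g); return tuple(q[k])
bl=[('top',(.135,-.065),(-.135,-.065),[.1,.2,.3,.4,.5,.6,.7,.85]),('top',(.135,.065),(-.135,.065),[.28,.3,.33,.75,.8,.85])]
def baseedges(p):
    out=[]
    for c,A,B,fr in bl:
        ab=proj(c,W(p,[[*A,.014],[*B,.014]]),p[6:9]); n=np.array([-(ab[1]-ab[0])[1],(ab[1]-ab[0])[0]])
        out.append([snap(c,ab[0]+f*(ab[1]-ab[0]),n,3) for f in fr])
    # lower side edge at table level (side camera), +y side
    ab=proj('side',W(p,[[.135,.065,0],[-.135,.065,0]]),p[9:12]); n=np.array([-(ab[1]-ab[0])[1],(ab[1]-ab[0])[0]])
    out.append([snap('side',ab[0]+f*(ab[1]-ab[0]),n,3) for f in (.1,.15,.2,.25,.3,.7,.8,.9)])
    return out
RR=.004
def barres(p,c,us):
    d=p[6:9] if c=='top' else p[9:12]
    P=[]
    for x in(-1,1):
        for y in(-1,1):
            for z in(-1,1):
                X0=x*(.032-RR);Y0=y*(.0075-RR);Z=.07+z*(.014-RR)
                X=X0*np.cos(p[5])-Y0*np.sin(p[5]);Y=X0*np.sin(p[5])+Y0*np.cos(p[5]); P.append(shaftpt(p[4],X,(Y,Z)))
    P=W(p,P); f,_,_,o,a=C[c]; dep=np.linalg.norm(P.mean(0)-o)
    h=cv2.convexHull(proj(c,P,d).astype(np.float32))
    return [cv2.pointPolygonTest(h,tuple(map(float,u)),True)+RR*f/dep for u in us]
sil={'top':[((253,222),(1,.2)),((251.8,227),(1,.2)),((249.5,235.7),(1,.2)),((265.8,222),(1,.2)),((262.6,240),(1,.2)),((261.2,245),(1,.2)),((260.1,217.6),(-.2,1)),((256,247),(-.2,1)),((254,246.6),(-.2,1))],
'side':[((280.8,223.9),(-.4,1)),((285,225.5),(-.4,1)),((277,229.2),(-.4,1)),((281,231),(-.4,1)),((285.8,232.9),(-.4,1)),((293.3,235.7),(-.4,1)),((273.5,225.5),(1,0.1))]}
sp={c:[snap(c,u,n,2) for u,n in v] for c,v in sil.items()}
if __name__=='__main__':
  print({c:np.round(v,1).tolist() for c,v in sp.items()})
  be=None
  def res(p,parts=False):
    r=[];d={'top':p[6:9],'side':p[9:12]}
    for (c,A,B,z),us in zip([('top',(.135,-.065),(-.135,-.065),.014),('top',(.135,.065),(-.135,.065),.014),('side',(.135,.065),(-.135,.065),0)],be):
        ab=proj(c,W(p,[[*A,z],[*B,z]]),d[c]); r+=[linedist(ab[0],ab[1],np.array(u))/.4 for u in us]
    n=[len(r)]
    for l,u in [((.135,-.065),(319.1,196.4)),((-.135,-.065),(297.9,306.1))]: r+=list((proj('top',W(p,[*l,.014]),d['top'])[0]-u)/1.)
    n.append(len(r))
    for (c,s),us in fl.items():
        ab=proj(c,W(p,[shaftpt(p[3],x,(s*.016,.012)) for x in(-.1,.15)]),d[c])
        r+=[linedist(ab[0],ab[1],np.array(u))/.25 for u in us]
    n.append(len(r))
    for (c,s),us in sl.items():
        ab=silh(p,c,s,d[c]); r+=[linedist(ab[0],ab[1],np.array(u))/.25 for u in us]
    n.append(len(r))
    for c,us in sp.items(): r+=[x/.6 for x in barres(p,c,us)]
    if parts: return np.array(r),n
    return np.array(r+list(np.array(p[6:])/.0015))
  p=np.array([.5236,.0655,-.18,-.18,.84,.02]+[0]*6)
  for it in range(3):
    be=baseedges(p)
    best=None
    for ph in(-.1,0,.1):
      for fa in (-.25,-.1):
        q=p.copy();q[5]=ph;q[3]=fa
        s=least_squares(res,q,diff_step=1e-3,x_scale=[.01,.01,.1,.1,.1,.1]+[.002]*6,loss='soft_l1')
        for _ in range(2): s=least_squares(res,s.x,diff_step=3e-4,x_scale=[.01,.01,.1,.1,.1,.1]+[.002]*6,loss='soft_l1')
        if it==2: print(s.cost.round(2),s.x.round(4))
        if best is None or s.cost<best.cost:best=s
    p=best.x
  r,n=res(p,True);print(n,r.round(1))
  J=best.jac; print(np.sqrt(np.diag(np.linalg.inv(J.T@J)))[:6].round(4))
  np.save('p.npy',p)
E
python3 fit1.py
```

```text
{'top': [[254.8, 222.4], [249.8, 226.6], [247.8, 235.4], [265.7, 222.0], [262.9, 240.1], [261.3, 245.0], [260.0, 218.1], [256.0, 247.1], [253.9, 246.9]], 'side': [[280.7, 224.1], [284.9, 225.9], [276.7, 229.8], [281.0, 231.1], [285.4, 233.8], [293.2, 235.9], [273.9, 225.5]]}
43.96 [ 5.241e-01  6.570e-02 -1.813e-01 -1.884e-01  8.466e-01  5.410e-02
  0.000e+00  1.000e-03  1.000e-04  0.000e+00 -1.100e-03  7.000e-04]
43.96 [ 5.241e-01  6.570e-02 -1.813e-01 -1.881e-01  8.468e-01  5.330e-02
 -0.000e+00  1.100e-03  1.000e-04  1.000e-04 -1.100e-03  6.000e-04]
45.0 [ 5.241e-01  6.560e-02 -1.812e-01 -1.888e-01  8.523e-01  0.000e+00
 -1.000e-04  1.000e-03  1.000e-04  2.000e-04 -1.100e-03  8.000e-04]
43.96 [ 5.241e-01  6.570e-02 -1.813e-01 -1.886e-01  8.468e-01  5.360e-02
  0.000e+00  1.100e-03 -0.000e+00  0.000e+00 -1.000e-03  8.000e-04]
43.97 [ 5.241e-01  6.560e-02 -1.813e-01 -1.885e-01  8.466e-01  5.440e-02
  0.000e+00  9.000e-04 -0.000e+00  0.000e+00 -1.200e-03  8.000e-04]
43.96 [ 5.241e-01  6.570e-02 -1.813e-01 -1.883e-01  8.466e-01  5.620e-02
 -1.000e-04  1.000e-03  2.000e-04  0.000e+00 -1.100e-03  7.000e-04]
[22, 26, 51, 63] [-0.4  0.  -1.1  0.  -0.4 -0.7 -1.1  2.3  0.   4.1  7.5  0.8 -7.5 -7.5
  0.4 -0.3  0.8  0.  -0.3  0.4  0.8  0.   0.7 -0.6  0.5  0.5  1.   0.8
  0.1  0.3  0.5  0.5  0.2  0.3  0.5 -0.2 -1.  -0.9 -0.5 -0.3 -0.3 -0.
  0.   0.1 -0.5 -0.8 -0.  -0.2 -0.1  0.1 -0.2  1.1 -0.6 -0.1  0.1 -0.1
 -0.4 -0.3 -0.1  1.4  1.3 -0.3  0.5  4.5 -2.3 -2.9  0.3 -0.4  0.7  2.4
  1.1  0.5  0.3  0.7  0.6  1.1 -0.5  0.8  0.2]
[0.0014 0.0016 0.0014 0.0136 0.0103 0.0351]
```

```bash
python3 go.py .847 .1 .03; python3 go.py .847 .062 .03
```

```text
t 5.57 q [ 0.593  0.575  0.857 -0.705  2.193 -1.067] w 0.0944
tool d mm [  1.3  -2.9 112.6] rot deg [ 0.94 -2.41 -2.67] dist 0.1127 3.7
stand-frame tcp [0.0011 0.1552 0.1453] tool angle 0.8048 nx -0.016 radius 0.2126 pos ang 0.8182
F [-0.37875431 -0.26260405 -0.36521814] T tool [-0.10205347  0.38657307  0.09432045]
t 5.57 q [ 0.593  0.575  0.857 -0.705  2.193 -1.067] w 0.0944
tool d mm [ -0.3  -3.5 150.6] rot deg [ 0.94 -2.41 -2.67] dist 0.1506 3.7
stand-frame tcp [0.0011 0.1552 0.1453] tool angle 0.8048 nx -0.016 radius 0.2126 pos ang 0.8182
F [-0.37875431 -0.26260405 -0.36521814] T tool [-0.10205347  0.38657307  0.09432045]
```

Request:
jog_arm(series=[{"x":0,"y":-0.001,"z":0.028,"rx":0.3,"ry":-0.8,"rz":-0.9},{"x":0,"y":-0.001,"z":0.028,"rx":0.3,"ry":-0.8,"rz":-0.9},{"x":0,"y":-0.001,"z":0.028,"rx":0.3,"ry":-0.8,"rz":-0.9},{"x":0,"y":0,"z":0.028,"rx":0,"ry":0,"rz":0},{"x":0,"y":0,"z":0,"rx":0,"ry":0,"rz":0},{"x":0,"y":0,"z":0,"rx":0,"ry":0,"rz":0}], claw=0.6)

```text
time: 6.07
tool_pos: [0.5402, 0.134, 0.1979]
ee_rot: [3.131, 0.823, 1.395]
wrist_force: [-0.3, -0.6, 0.2]
width: 0.058
```

```bash
python3 go.py .847 .062 .03
```

```text
t 6.07 q [ 0.507  0.463  1.142 -0.692  2.016 -1.044] w 0.058
tool d mm [18.3 -4.1 49.1] rot deg [ 0.87 -1.35 -1.5 ] dist 0.0526 2.2
stand-frame tcp [0.0035 0.0701 0.0879] tool angle 0.8231 nx -0.015 radius 0.1124 pos ang 0.6735
F [-0.56494027 -0.21572208  0.34235431] T tool [-0.09111849  0.37122518  0.10364981]
```

Request:
jog_arm(series=[{"x":0.009,"y":-0.002,"z":0,"rx":0.3,"ry":-0.7,"rz":-0.8},{"x":0.009,"y":-0.002,"z":0,"rx":0.3,"ry":-0.7,"rz":-0.8},{"x":0,"y":0,"z":0,"rx":0,"ry":0,"rz":0}])

```text
time: 6.32
tool_pos: [0.5409, 0.1491, 0.1922]
ee_rot: [-3.127, 0.839, 1.424]
wrist_force: [-0.7, -0.4, -1.0]
width: 0.0567
```

```bash
python3 go.py .847 .062 .03
```

```text
t 6.32 q [ 0.528  0.497  1.114 -0.694  2.036 -1.046] w 0.0567
tool d mm [ 4.8 -2.  56.2] rot deg [ 0.64 -0.45 -0.41] dist 0.0565 0.9
stand-frame tcp [0.0015 0.0851 0.0822] tool angle 0.8389 nx -0.011 radius 0.1183 pos ang 0.803
F [ 0.43636761 -0.63489267  1.01989931] T tool [-0.13829524  0.38746264  0.13039988]
```

Request:
jog_arm(series=[{"x":0.004,"y":-0.001,"z":0.012,"rx":0.3,"ry":-0.4,"rz":-0.4},{"x":0.003,"y":-0.001,"z":0.012,"rx":0.3,"ry":0,"rz":0},{"x":0.001,"y":0,"z":0.012,"rx":0,"ry":0,"rz":0},{"x":0,"y":0,"z":0,"rx":0,"ry":0,"rz":0},{"x":0,"y":0,"z":0,"rx":0,"ry":0,"rz":0}])

```text
time: 6.73
tool_pos: [0.536, 0.1306, 0.1597]
ee_rot: [-3.11, 0.845, 1.438]
wrist_force: [-0.7, 0.7, -0.0]
width: 0.0563
```

```bash
python3 go.py .847 .062 .03
```

```text
t 6.73 q [ 0.508  0.492  1.191 -0.683  1.977 -1.023] w 0.0563
tool d mm [-6.6 -0.3 20.4] rot deg [ 0.25 -0.11  0.11] dist 0.0214 0.3
stand-frame tcp [-0.      0.0661  0.0497] tool angle 0.845 nx -0.004 radius 0.0826 pos ang 0.9262
F [ 0.44868054 -0.79628571 -0.43498833] T tool [-0.0943815   0.40437866  0.09198388]
```

Request:
jog_arm(series=[{"x":-0.005,"y":0,"z":0,"rx":0,"ry":0,"rz":0},{"x":-0.002,"y":0,"z":0.007,"rx":0,"ry":0,"rz":0},{"x":0,"y":0,"z":0.007,"rx":0,"ry":0,"rz":0},{"x":0,"y":0,"z":0,"rx":0,"ry":0,"rz":0}])

```text
time: 7.07
tool_pos: [0.5336, 0.1147, 0.1553]
ee_rot: [-3.11, 0.845, 1.438]
wrist_force: [-0.3, 0.4, -0.4]
width: 0.0561
```

```bash
python3 go.py .847 .062 .03;  python3 - <<'E'
from bench import cams; import cv2
for n in("side","top"): cv2.imwrite(f"pics/{n}2.png",cams.snapshot(n)["img"][:,:,::-1])
from h import crop
crop("pics/side2.png","pics/side2c.png",220,180,120,90,6)
crop("pics/top2.png","pics/top2c.png",190,170,120,90,6)
E
```

```text
t 7.07 q [ 0.49   0.472  1.229 -0.687  1.952 -1.026] w 0.0561
tool d mm [ 0.8 -0.4  5.4] rot deg [ 0.27 -0.1   0.12] dist 0.0055 0.3
stand-frame tcp [0.0004 0.05   0.0453] tool angle 0.8452 nx -0.005 radius 0.0674 pos ang 0.8347
F [ 0.53947787 -0.3025726  -0.01065106] T tool [-0.1278537   0.40612398  0.07546352]
```

View pics/side2c.png

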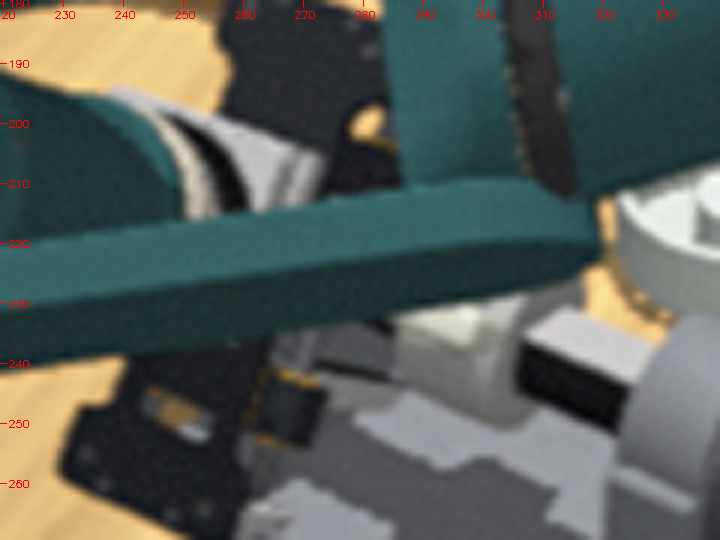

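View pics/top2c.png

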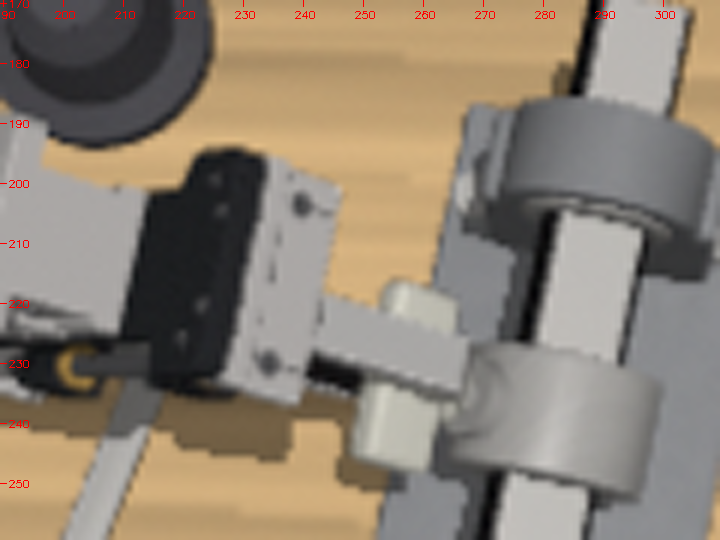

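Request:
jog_arm(series=[{"x":0.001,"y":0,"z":0.003,"rx":0,"ry":0,"rz":0},{"x":0,"y":0,"z":0,"rx":0,"ry":0,"rz":0}])

```text
time: 7.33
tool_pos: [0.5337, 0.1138, 0.1534]
ee_rot: [-3.113, 0.843, 1.436]
wrist_force: [-0.5, -0.5, -0.0]
width: 0.0563
```

```bash
python3 go.py .847 .062 .03
```

```text
t 7.33 q [ 0.489  0.471  1.233 -0.686  1.946 -1.024] w 0.0563
tool d mm [ 0.  -0.8  3.5] rot deg [ 0.34 -0.18  0.06] dist 0.0036 0.4
stand-frame tcp [0.0008 0.0491 0.0434] tool angle 0.8437 nx -0.006 radius 0.0655 pos ang 0.847
F [-0.31035771 -0.41318336  0.42090095] T tool [-0.07777138  0.37162638  0.07059354]
```

Request:
jog_arm(series=[{"x":0,"y":0,"z":0,"rx":0,"ry":0,"rz":0},{"x":0,"y":0,"z":0,"rx":0,"ry":0,"rz":0},{"x":0,"y":0,"z":0,"rx":0,"ry":0,"rz":0},{"x":0,"y":0,"z":0,"rx":0,"ry":0,"rz":0},{"x":0,"y":0,"z":0,"rx":0,"ry":0,"rz":0},{"x":0,"y":0,"z":0,"rx":0,"ry":0,"rz":0}], claw=0)

```text
time: 7.83
tool_pos: [0.534, 0.1144, 0.1537]
ee_rot: [-3.114, 0.843, 1.436]
wrist_force: [-0.5, 0.1, -0.2]
width: 0.0201
```

```bash
python3 go.py .847 .062 .03
```

```text
t 7.83 q [ 0.489  0.471  1.232 -0.686  1.946 -1.024] w 0.0201
tool d mm [-0.2 -1.   4.2] rot deg [ 0.4  -0.21  0.05] dist 0.0043 0.5
stand-frame tcp [0.0009 0.0497 0.0437] tool angle 0.8431 nx -0.007 radius 0.0662 pos ang 0.8498
F [ 0.18278807 -0.53492498  0.14051256] T tool [-0.1158321   0.44739691  0.12957211]
```

Request:
jog_arm(series=[{"x":0,"y":0,"z":0,"rx":0,"ry":0,"rz":0},{"x":0,"y":0,"z":0,"rx":0,"ry":0,"rz":0},{"x":0,"y":0,"z":0,"rx":0,"ry":0,"rz":0}], claw=0)

```text
time: 8.08
tool_pos: [0.534, 0.1143, 0.1538]
ee_rot: [-3.114, 0.843, 1.436]
wrist_force: [0.8, 1.0, -0.7]
width: 0.0151
```

```bash
python3 go.py .847 .066 .03
```

```text
t 8.08 q [ 0.489  0.471  1.232 -0.686  1.947 -1.024] w 0.0151
tool d mm [-0.  -1.   0.2] rot deg [ 0.41 -0.19  0.05] dist 0.001 0.4
stand-frame tcp [0.001  0.0497 0.0438] tool angle 0.8435 nx -0.007 radius 0.0662 pos ang 0.8478
F [ 1.23618631  0.68254998 -0.35463916] T tool [-0.09761954  0.43564025  0.07500669]
```

Request:
jog_arm(series=[{"x":-0.0035,"y":0,"z":0.0001,"rx":0,"ry":3,"rz":0},{"x":-0.0035,"y":0,"z":0.0001,"rx":0,"ry":3,"rz":0},{"x":-0.0035,"y":0,"z":0.0001,"rx":0,"ry":3,"rz":0},{"x":-0.0035,"y":0,"z":0.0001,"rx":0,"ry":3,"rz":0}])

```text
time: 8.42
tool_pos: [0.5324, 0.1054, 0.1623]
ee_rot: [-3.117, 0.634, 1.435]
wrist_force: [0.2, -1.6, -2.1]
width: 0.0146
```

```bash
python3 go.py .65 .066 .03
```

```text
t 8.42 q [ 0.411  0.347  1.283 -0.539  1.856 -1.078] w 0.0146
tool d mm [-0.6 -1.1  0.2] rot deg [ 0.12 -0.88  0.36] dist 0.0012 1.0
stand-frame tcp [0.001  0.0406 0.0523] tool angle 0.6345 nx -0.002 radius 0.0662 pos ang 0.6598
F [-1.90653721e-03  4.89122373e-01  2.59672018e+00] T tool [-0.1384104  -0.08103506  0.12123069]
```

Request:
jog_arm(series=[{"x":-0.0036,"y":0,"z":0.0001,"rx":0,"ry":3,"rz":0},{"x":-0.0036,"y":0,"z":0.0001,"rx":0,"ry":3,"rz":0},{"x":-0.0036,"y":0,"z":0.0001,"rx":0,"ry":3,"rz":0},{"x":-0.0036,"y":0,"z":0.0001,"rx":0,"ry":3,"rz":0},{"x":-0.0036,"y":0,"z":0.0001,"rx":0,"ry":3,"rz":0},{"x":-0.0036,"y":0,"z":0.0001,"rx":0,"ry":3,"rz":0},{"x":-0.0036,"y":0,"z":0.0001,"rx":0,"ry":3,"rz":0}])

```text
time: 9.0
tool_pos: [0.5285, 0.0831, 0.1737]
ee_rot: [-3.122, 0.252, 1.428]
wrist_force: [0.1, 0.5, -3.7]
width: 0.0147
```

```bash
python3 go.py .28 .066 .03
```

```text
t 9.0 q [ 0.2    0.15   1.386 -0.233  1.707 -1.245] w 0.0147
tool d mm [ 0.4 -1.1  0.2] rot deg [-0.5  -1.58  0.4 ] dist 0.0012 1.7
stand-frame tcp [0.0011 0.0179 0.0637] tool angle 0.2527 nx 0.01 radius 0.0662 pos ang 0.2744
F [1.37310132 0.04826596 3.43577694] T tool [-0.22718902 -0.0619763   0.07936048]
```

Request:
jog_arm(series=[{"x":-0.0037,"y":0,"z":0.0001,"rx":0,"ry":2.9,"rz":0},{"x":-0.0036,"y":0,"z":0.0001,"rx":0,"ry":2.9,"rz":0},{"x":-0.0036,"y":0,"z":0.0001,"rx":0,"ry":2.9,"rz":0},{"x":-0.0036,"y":0,"z":0.0001,"rx":0,"ry":2.9,"rz":0},{"x":-0.0036,"y":0,"z":0.0001,"rx":0,"ry":2.9,"rz":0},{"x":-0.0036,"y":0,"z":0.0001,"rx":0,"ry":2.9,"rz":0},{"x":-0.0036,"y":0,"z":0.0001,"rx":0,"ry":2.9,"rz":0},{"x":0,"y":0,"z":0,"rx":0,"ry":0,"rz":0}])

```text
time: 9.67
tool_pos: [0.5238, 0.058, 0.1757]
ee_rot: [-3.127, -0.123, 1.422]
wrist_force: [0.8, 0.3, -2.1]
width: 0.0147
```

```bash
python3 go.py -.188 .066 .03
```

```text
t 9.67 q [-0.08   0.035  1.49   0.124  1.623 -1.497] w 0.0147
tool d mm [-4.8 -1.2  0.3] rot deg [-1.2   3.74  0.1 ] dist 0.0049 3.9
stand-frame tcp [ 0.0011 -0.0076  0.0657] tool angle -0.1222 nx 0.019 radius 0.0661 pos ang -0.1154
F [0.18766915 0.75321656 2.15831997] T tool [-0.3786306   0.04010191  0.00408737]
```

Request:
jog_arm(series=[{"x":-0.0024,"y":0,"z":0,"rx":-0.6,"ry":1.9,"rz":0},{"x":-0.0025,"y":-0.0002,"z":0.0001,"rx":-0.6,"ry":1.9,"rz":0},{"x":0,"y":0,"z":0,"rx":0,"ry":0,"rz":0}])

```text
time: 9.92
tool_pos: [0.5226, 0.0538, 0.1751]
ee_rot: [3.135, -0.19, 1.422]
wrist_force: [1.1, -0.4, -1.8]
width: 0.0147
```

```bash
python3 go.py -.188 .066 .03; python3 - <<'E'
from bench import cams; import cv2
for n in("side","top"): cv2.imwrite(f"pics/{n}3.png",cams.snapshot(n)["img"][:,:,::-1])
from h import crop
crop("pics/side3.png","pics/side3c.png",220,160,140,100,5)
crop("pics/top3.png","pics/top3c.png",220,160,120,150,4)
E
```

```text
t 9.92 q [-0.133  0.01   1.524  0.19   1.598 -1.548] w 0.0147
tool d mm [-0.4 -0.6  0.2] rot deg [ 0.02 -0.11  0.08] dist 0.0008 0.1
stand-frame tcp [ 0.0006 -0.0119  0.0651] tool angle -0.19 nx -0.0 radius 0.0662 pos ang -0.1816
F [-0.54828843  1.17461643  1.71457167] T tool [-0.23724944 -0.12360302 -0.09220086]
```

View pics/side3c.png

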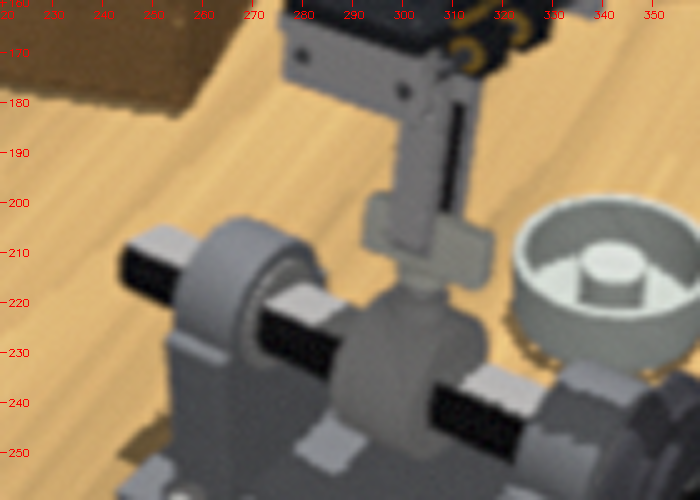

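View pics/top3c.png

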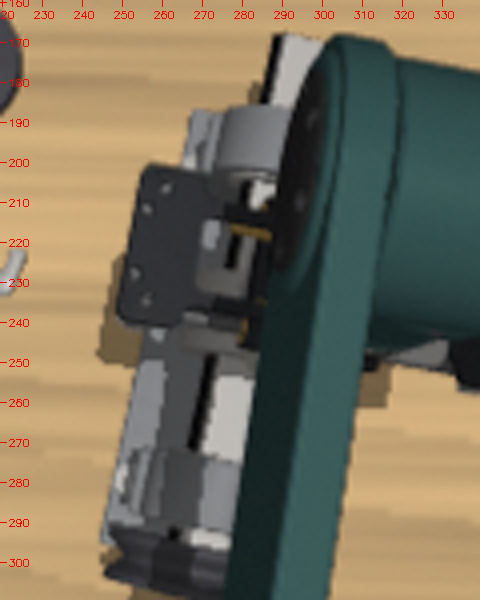

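```bash
cat > mon.py <<'E'
from go import *
def phi():
    o,x,R=now(); b=Rstand(p[2]).T@R[:,1]; c=-.188
    return np.arctan2(b@[0,np.cos(c),-np.sin(c)],b[0])
need(-.188,.066,phi())
for k in range(6):
    o,x,R=now(); print('phi deg',np.degrees(phi()).round(2),'q6',o['joint_positions'][5].round(4),'jt',o['joint_torque'].round(3)[3:],'Tz',(R.T@o['wrist_torque'])[2].round(3))
    cams.snapshot('top') if k<1 else None
    if k>=1: break
E
python3 mon.py
```

```text
t 10.02 q [-0.132  0.011  1.523  0.188  1.598 -1.547] w 0.0146
tool d mm [-0.5 -0.7  0.1] rot deg [-0.02  0.01  0.  ] dist 0.0009 0.0
stand-frame tcp [ 0.0007 -0.0118  0.0651] tool angle -0.1878 nx 0.0 radius 0.0661 pos ang -0.1796
F [-1.10771979  0.80599183  0.41513137] T tool [-0.15228331 -0.27631365 -0.04986542]
phi deg 1.85 q6 -1.5473 jt [1.165 0.103 0.01 ] Tz -0.05
phi deg 1.88 q6 -1.5476 jt [1.333 0.051 0.011] Tz -0.061
```

Request:
jog_arm(series=[{"x":-0.0004,"y":-0.0005,"z":0,"rx":0,"ry":0,"rz":3},{"x":0,"y":0,"z":0,"rx":0,"ry":0,"rz":3},{"x":0,"y":0,"z":0,"rx":0,"ry":0,"rz":3}])

```text
time: 10.32
tool_pos: [0.5227, 0.0538, 0.175]
ee_rot: [-3.118, -0.18, 1.259]
wrist_force: [0.1, -2.0, -0.4]
width: 0.015
```

```bash
python3 mon.py
```

```text
t 10.32 q [-0.128  0.011  1.521  0.181  1.599 -1.383] w 0.015
tool d mm [-0.5 -0.6  0.1] rot deg [ 0.01  0.37 -0.  ] dist 0.0008 0.4
stand-frame tcp [ 0.0007 -0.0119  0.065 ] tool angle -0.1815 nx 0.001 radius 0.0661 pos ang -0.1815
F [-1.93494936  0.71569212  0.0474948 ] T tool [-0.01465941 -0.24515441 -0.03032188]
phi deg -7.34 q6 -1.3829 jt [ 1.225 -0.035 -0.508] Tz -0.031
phi deg -7.44 q6 -1.3812 jt [ 1.307e+00 -1.000e-03  1.580e-01] Tz 0.004
```

Request:
jog_arm(series=[{"x":0,"y":0,"z":0,"rx":0,"ry":-0.1,"rz":3},{"x":0,"y":0,"z":0,"rx":0,"ry":0,"rz":3},{"x":0,"y":0,"z":0,"rx":0,"ry":0,"rz":0}])

```text
time: 10.62
tool_pos: [0.5227, 0.0537, 0.1751]
ee_rot: [-3.099, -0.169, 1.152]
wrist_force: [-1.0, -1.7, -0.3]
width: 0.0147
```

```bash
python3 mon.py
```

```text
t 10.62 q [-0.123  0.013  1.519  0.174  1.601 -1.272] w 0.0147
tool d mm [-0.5 -0.6  0.2] rot deg [ 0.07  0.8  -0.  ] dist 0.0008 0.8
stand-frame tcp [ 0.0007 -0.012   0.0651] tool angle -0.1742 nx 0.002 radius 0.0661 pos ang -0.1821
F [-1.96802906 -0.27233408 -0.03994725] T tool [-0.18139216 -0.13062114  0.01220671]
phi deg -13.43 q6 -1.272 jt [1.088 0.019 0.326] Tz 0.012
phi deg -13.34 q6 -1.2736 jt [1.187 0.003 0.117] Tz 0.053
```

Request:
jog_arm(series=[{"x":0,"y":0,"z":0,"rx":0,"ry":0,"rz":3},{"x":0,"y":0,"z":0,"rx":0,"ry":0,"rz":0}])

```text
time: 10.83
tool_pos: [0.5227, 0.0537, 0.175]
ee_rot: [-3.091, -0.165, 1.103]
wrist_force: [-0.7, -2.3, 0.6]
width: 0.0149
```

```bash
python3 mon.py|tail -3
```

```text
F [-2.24974628  0.33427683 -1.01089103] T tool [-0.13098985  0.01103432  0.01314924]
phi deg -16.18 q6 -1.2228 jt [1.052 0.026 0.325] Tz 0.013
phi deg -16.1 q6 -1.2243 jt [1.101 0.01  0.097] Tz 0.019
```

Request:
jog_arm(series=[{"x":0,"y":0,"z":0,"rx":0,"ry":0,"rz":3},{"x":0,"y":0,"z":0,"rx":0,"ry":0,"rz":0}])

```text
time: 11.05
tool_pos: [0.5227, 0.0537, 0.175]
ee_rot: [-3.083, -0.161, 1.055]
wrist_force: [-1.0, -1.9, -0.1]
width: 0.0147
```

```bash
python3 mon.py|tail -3
```

```text
F [-2.16436852  0.03643608 -0.26378272] T tool [-0.14783897 -0.02740068 -0.00220011]
phi deg -18.93 q6 -1.1744 jt [1.043 0.034 0.327] Tz -0.002
phi deg -18.85 q6 -1.1758 jt [1.087 0.02  0.093] Tz 0.002
```

Request:
jog_arm(series=[{"x":0,"y":0,"z":0,"rx":0,"ry":0,"rz":3},{"x":0,"y":0,"z":0,"rx":0,"ry":0,"rz":0}])

```text
time: 11.27
tool_pos: [0.5226, 0.0536, 0.175]
ee_rot: [-3.075, -0.158, 1.006]
wrist_force: [-0.4, -2.1, -0.2]
width: 0.0147
```

```bash
python3 mon.py
```

```text
t 11.27 q [-0.121  0.014  1.517  0.171  1.602 -1.126] w 0.0147
tool d mm [-0.5 -0.5  0.1] rot deg [ 0.2   0.95 -0.  ] dist 0.0008 1.0
stand-frame tcp [ 0.0007 -0.0121  0.065 ] tool angle -0.1713 nx 0.003 radius 0.0661 pos ang -0.184
F [-2.01081143  0.82203268 -0.18302917] T tool [-0.10730719  0.00705926 -0.01050398]
phi deg -21.67 q6 -1.1265 jt [1.039 0.037 0.328] Tz -0.01
phi deg -21.59 q6 -1.1278 jt [1.08  0.022 0.091] Tz 0.011
```

Request:
jog_arm(series=[{"x":-0.0004,"y":-0.0004,"z":0,"rx":0,"ry":0,"rz":3},{"x":0,"y":0,"z":0,"rx":0,"ry":0,"rz":0}])

```text
time: 11.48
tool_pos: [0.5225, 0.0535, 0.175]
ee_rot: [-3.069, -0.155, 0.958]
wrist_force: [0.4, -1.4, -0.4]
width: 0.0148
```

```bash
python3 mon.py|tail -3
```

```text
F [-0.9614465   1.14574424  0.14067971] T tool [-0.19267395  0.00151536 -0.02631449]
phi deg -24.41 q6 -1.0791 jt [1.075 0.02  0.326] Tz -0.026
phi deg -24.33 q6 -1.0804 jt [1.041 0.178 0.088] Tz -0.012
```

Request:
jog_arm(series=[{"x":0,"y":0,"z":0,"rx":0,"ry":0,"rz":3},{"x":0,"y":0,"z":0,"rx":0,"ry":0,"rz":0}])

```text
time: 11.7
tool_pos: [0.5225, 0.0534, 0.175]
ee_rot: [-3.061, -0.151, 0.91]
wrist_force: [-1.3, -2.1, -0.1]
width: 0.0149
```

```bash
python3 mon.py|tail -3
```

```text
F [-2.47203006  0.23715759 -0.28587348] T tool [-0.18423893  0.01898655  0.02507045]
phi deg -27.14 q6 -1.0314 jt [1.038 0.101 0.328] Tz 0.025
phi deg -27.06 q6 -1.0327 jt [1.078 0.09  0.088] Tz -0.013
```

Request:
jog_arm(series=[{"x":0,"y":0,"z":0,"rx":0,"ry":0,"rz":3},{"x":0,"y":0,"z":0,"rx":0,"ry":0,"rz":0}])

```text
time: 11.92
tool_pos: [0.5225, 0.0534, 0.175]
ee_rot: [-3.054, -0.147, 0.862]
wrist_force: [-0.3, -2.1, -0.1]
width: 0.0146
```

```bash
python3 mon.py|tail -3
```

```text
F [-1.75635907  1.14667245 -0.23009805] T tool [-0.18829381 -0.00598565 -0.0082228 ]
phi deg -29.84 q6 -0.9842 jt [1.08  0.103 0.391] Tz -0.009
phi deg -29.77 q6 -0.9854 jt [1.105 0.084 0.096] Tz 0.036
```

Request:
jog_arm(series=[{"x":0,"y":0,"z":0,"rx":0,"ry":0,"rz":3},{"x":0,"y":0,"z":0,"rx":0,"ry":0,"rz":0}])

```text
time: 12.13
tool_pos: [0.5224, 0.0533, 0.175]
ee_rot: [-3.047, -0.143, 0.815]
wrist_force: [0.3, -2.6, -0.9]
width: 0.0144
```

```bash
python3 mon.py
```

```text
t 12.13 q [-0.121  0.013  1.518  0.171  1.601 -0.937] w 0.0144
tool d mm [-0.2 -0.5  0.1] rot deg [ 0.43  0.89 -0.  ] dist 0.0006 1.0
stand-frame tcp [ 0.0005 -0.0125  0.065 ] tool angle -0.1708 nx 0.002 radius 0.0661 pos ang -0.1895
F [-1.75506837  2.07248065  0.41322991] T tool [-0.24846267  0.07404187 -0.05502822]
phi deg -32.56 q6 -0.9368 jt [1.1   0.096 0.39 ] Tz -0.055
phi deg -32.49 q6 -0.938 jt [1.123 0.075 0.097] Tz -0.02
```

Request:
jog_arm(series=[{"x":-0.0002,"y":-0.0004,"z":0,"rx":0.2,"ry":0.4,"rz":3},{"x":0,"y":0,"z":0,"rx":0.1,"ry":0.2,"rz":3},{"x":0,"y":0,"z":0,"rx":0,"ry":0.1,"rz":3},{"x":0,"y":0,"z":0,"rx":0,"ry":0,"rz":3},{"x":0,"y":0,"z":0,"rx":0,"ry":0,"rz":3},{"x":0,"y":0,"z":0,"rx":0,"ry":0,"rz":3},{"x":0,"y":0,"z":0,"rx":0,"ry":0,"rz":0}])

```text
time: 12.77
tool_pos: [0.5217, 0.0526, 0.1748]
ee_rot: [-3.002, -0.116, 0.506]
wrist_force: [-0.1, -1.6, -1.4]
width: 0.0149
```

```bash
python3 mon.py
```

```text
t 12.77 q [-0.13   0.009  1.525  0.181  1.598 -0.638] w 0.0149
tool d mm [ 0.6 -0.7  0.2] rot deg [ 0.32  0.23 -0.  ] dist 0.0009 0.4
stand-frame tcp [-0.     -0.0133  0.0648] tool angle -0.1811 nx -0.001 radius 0.0662 pos ang -0.2018
F [-1.05525328  1.5399421   1.07290207] T tool [-0.26854701 -0.08849655 -0.0598988 ]
phi deg -50.14 q6 -0.6382 jt [1.241 0.08  0.413] Tz -0.06
phi deg -50.06 q6 -0.6395 jt [1.275 0.041 0.114] Tz 0.015
```

Request:
jog_arm(series=[{"x":0.0005,"y":-0.0004,"z":0,"rx":0.2,"ry":0.1,"rz":3},{"x":0,"y":0,"z":0,"rx":0,"ry":0,"rz":3},{"x":0.0003,"y":-0.0003,"z":0,"rx":0,"ry":0,"rz":3},{"x":0,"y":0,"z":0,"rx":0,"ry":0,"rz":3},{"x":0,"y":0,"z":0,"rx":0,"ry":0,"rz":3},{"x":0,"y":0,"z":0,"rx":0,"ry":0,"rz":3},{"x":0,"y":0,"z":0,"rx":0,"ry":0,"rz":3},{"x":0,"y":0,"z":0,"rx":0,"ry":0,"rz":0}])

```text
time: 13.48
tool_pos: [0.521, 0.0523, 0.1747]
ee_rot: [-2.97, -0.058, 0.152]
wrist_force: [-0.5, -1.9, -0.5]
width: 0.0147
```

```bash
python3 mon.py
```

```text
t 13.48 q [-0.13   0.009  1.524  0.18   1.601 -0.281] w 0.0147
tool d mm [ 1.  -1.   0.1] rot deg [ 0.36  0.26 -0.  ] dist 0.0015 0.4
stand-frame tcp [-0.0006 -0.0136  0.0647] tool angle -0.1805 nx 0.002 radius 0.0661 pos ang -0.2079
F [-0.81275322  1.87920169  0.11546952] T tool [-0.40430614  0.10589174 -0.0277395 ]
phi deg -70.63 q6 -0.281 jt [1.283 0.075 0.408] Tz -0.028
phi deg -70.56 q6 -0.2822 jt [1.299 0.028 0.108] Tz 0.003
```

Request:
jog_arm(series=[{"x":0.0007,"y":-0.0007,"z":0,"rx":0,"ry":0,"rz":3},{"x":0,"y":0,"z":0,"rx":0,"ry":0,"rz":0},{"x":0,"y":0,"z":0,"rx":0,"ry":0,"rz":0}])

```text
time: 13.78
tool_pos: [0.521, 0.0524, 0.1747]
ee_rot: [-2.97, -0.048, 0.108]
wrist_force: [-0.9, -2.2, -0.1]
width: 0.0144
```

```bash
python3 mon.py
```

```text
t 13.78 q [-0.129  0.01   1.523  0.179  1.602 -0.235] w 0.0144
tool d mm [ 1.  -1.   0.1] rot deg [ 0.47  0.33 -0.  ] dist 0.0014 0.6
stand-frame tcp [-0.0006 -0.0136  0.0647] tool angle -0.1785 nx 0.003 radius 0.0662 pos ang -0.2073
F [-1.17665562  2.07845567 -0.33749604] T tool [-0.35661148  0.09075157 -0.00992008]
phi deg -73.19 q6 -0.2349 jt [1.285 0.016 0.016] Tz -0.01
phi deg -73.22 q6 -0.2345 jt [ 1.358 -0.036 -0.026] Tz -0.022
```

Request:
jog_arm(series=[{"x":0,"y":0,"z":0,"rx":0,"ry":0,"rz":0},{"x":0,"y":0,"z":0,"rx":0,"ry":0,"rz":0},{"x":0,"y":0,"z":0,"rx":0,"ry":0,"rz":0},{"x":0,"y":0,"z":0,"rx":0,"ry":0,"rz":0},{"x":0,"y":0,"z":0,"rx":0,"ry":0,"rz":0}], claw=0.6)

```text
time: 14.25
tool_pos: [0.5215, 0.0546, 0.1752]
ee_rot: [-2.965, -0.051, 0.113]
wrist_force: [-0.0, -0.2, 0.8]
width: 0.045
```

Request:
jog_arm(series=[{"x":0,"y":0,"z":-0.01,"rx":0,"ry":0,"rz":0},{"x":0,"y":0,"z":-0.02,"rx":0,"ry":0,"rz":0},{"x":0,"y":0,"z":-0.03,"rx":0,"ry":0,"rz":0},{"x":0,"y":0,"z":-0.04,"rx":0,"ry":0,"rz":0},{"x":0,"y":0,"z":-0.04,"rx":0,"ry":0,"rz":0},{"x":0,"y":0,"z":-0.04,"rx":0,"ry":0,"rz":0},{"x":0,"y":0,"z":-0.04,"rx":0,"ry":0,"rz":0},{"x":0,"y":0,"z":0,"rx":0,"ry":0,"rz":0}])

```text
time: 14.92
tool_pos: [0.5118, 0.0144, 0.401]
ee_rot: [-2.964, -0.045, 0.117]
wrist_force: [-0.4, 0.6, 0.4]
width: 0.0565
```

```bash
python3 mon.py; python3 - <<'E'
from bench import cams; import cv2
for n in("side","top"): cv2.imwrite(f"pics/{n}4.png",cams.snapshot(n)["img"][:,:,::-1])
from h import crop
crop("pics/side4.png","pics/side4c.png",220,160,140,100,5)
E
```

```text
t 14.92 q [-0.209  0.031  1.054  0.208  2.063 -0.232] w 0.0565
tool d mm [  4.5   3.1 229.7] rot deg [ 0.09  0.63 -0.  ] dist 0.2297 0.6
stand-frame tcp [-0.0029 -0.0526  0.291 ] tool angle -0.1832 nx 0.01 radius 0.2957 pos ang -0.1788
F [-0.31691332 -0.64821419 -0.25374065] T tool [-0.04953143  0.01140903 -0.0114224 ]
phi deg -72.72 q6 -0.2325 jt [0.546 0.123 0.03 ] Tz -0.011
phi deg -72.75 q6 -0.2326 jt [0.682 0.157 0.013] Tz 0.007
```

View pics/side4c.png

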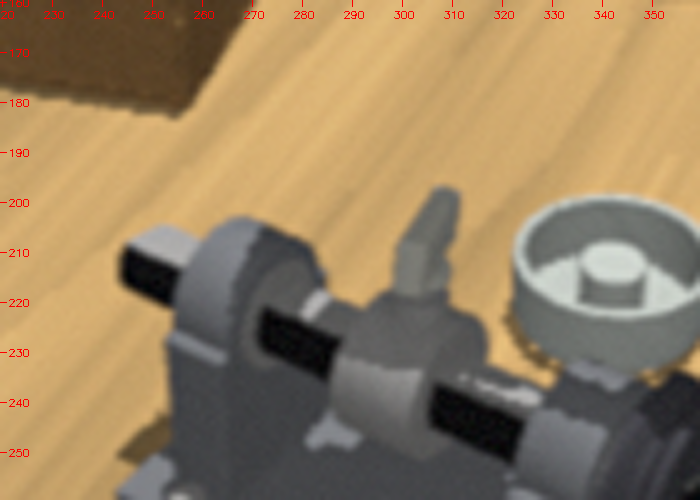

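View pics/top4.png

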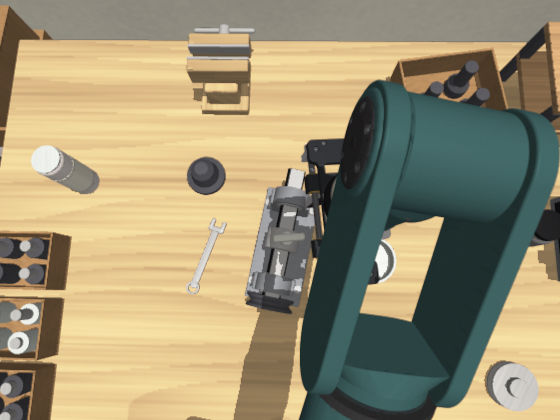

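```bash
python3 - <<'E'
from ov import *
p=np.load('p.npy'); ov('4','ov4',p,-.20,np.radians(-73))
E
```

```text
(no output)
```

View pics/sideov4.png

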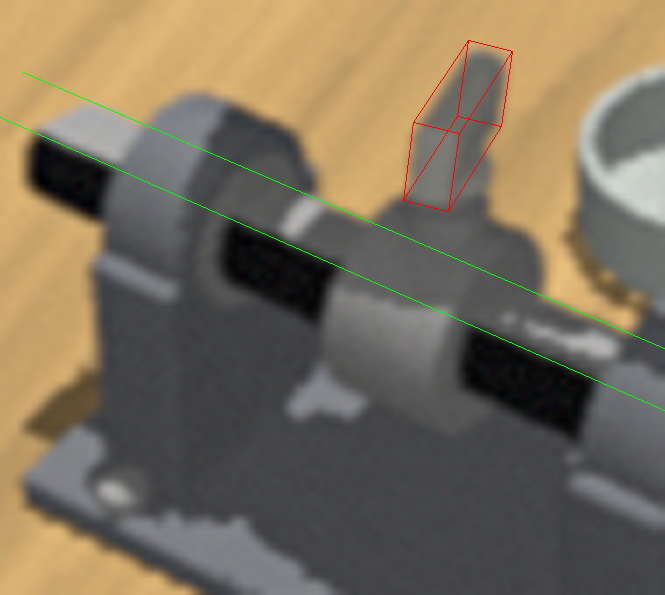

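View pics/topov4.png

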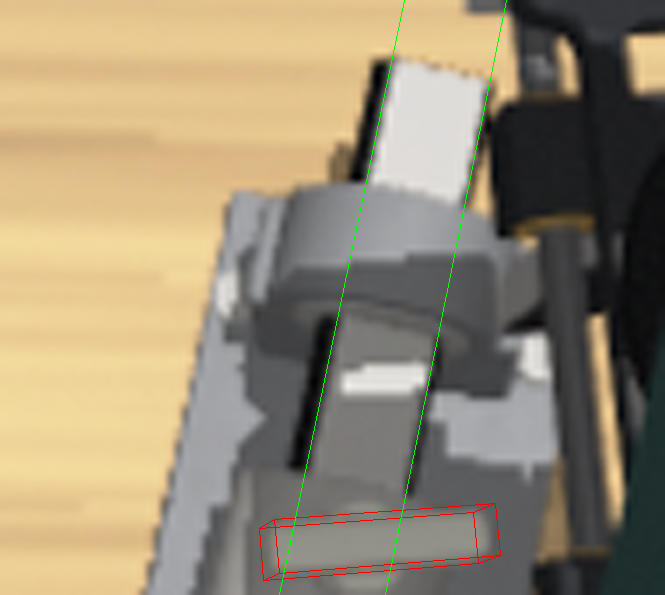

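```bash
python3 -c "
from bench import ticket; print(ticket.close_job())"
```

```text
the job is handed in; nothing more can be done
None
```

The collar's set screw now points at the flat and is tightened about an eighth of a turn past touch. The job was handed in at about 15 s, and no verdict came back.

- **Turning the collar:** I measured the flat at about −0.19 rad and the collar at about +0.85 rad from both cameras. I then gripped the T handle and swung the collar round to about −0.19 rad before turning the screw. At the end the tool's direction and position read −0.18 and −0.21 rad, so the screw is within about 0.03 rad of the flat.
- **Tightening:** The last joint's torque jumped at a bar angle of about −28°, roughly 30° of free run. I took that as touch and turned on to −73°, about 45° more. The jump was small and the wrist torque sensor did not show it. Even if I misread it, any free run in the stated range would leave the tightening within 30 to 60°.
- **Release:** I opened the gripper and raised the arm clear.
- **Last checks:**
  - The modelled bar, at −0.20 rad and −73°, matches both final pictures to about a pixel.
  - The flat's edges still lie on their first lines, so the shaft has not turned.
  - The spanner and nose housing look unmoved in the final top picture. The arm half covers the end bell there, but it looks in place in the side picture.
- **Disagreements:** My first fit put the flat at −0.27 rad, from points picked by eye. I replaced it with edges measured from pixel values plus the shaft's outline, which moved it to −0.19 rad. The first two move calls were also refused as invalid input, so the arm did not move until I filled in every field.

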